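Pack the egg into the carrier and close its lid

ROBOT

A 6-joint arm with a two-finger parallel gripper is mounted at the origin on the work surface. World frame = base frame: x ahead of the robot, y to its left, z up, the work surface at z = 0. Lengths are in mm, angles in rad, forces in N, time in s.
With the tool pointing down it reaches from about 300 to 775 mm from the base axis. Payload 14.6 kg.
Tool frame: the origin (TCP) lies between the finger pads; the fingertips stand 22 mm ahead of it and the grasp point (between the pads) lies 3 mm ahead of it (manip.tcp_to_tips is the distance from the TCP to the fingertips, in mm); y points along the fingers, z is the direction in which the jaws open and shut, and the axes are right-handed (so a half turn about y gives the same grasp; the last joint's range is limited). The gripper opens to 94 mm and grips with 3 to 60 N. Pads are 16 mm wide; open, the fingers measure 119 mm over their backs; the gripper's body (75 mm by 177 mm) begins 78 mm behind the grasp point.
Start: joints at [-1.167, 0.3, 1.521, -0, 1.321, -0.067], TCP at [249.471, -490.156, 191.746] pointing down, gripper open.
Joint ranges: [-3.03, 3.03], [-0.79, 2.21], [0.23, 2.52], [-1.04, 4.18], [0, 3.07], [-2.55, 2.55]. Speed limits (rad/s): [2.22, 2.22, 2.57, 3.14, 3.14, 3.14].

INTERFACE

Orientations are given as [roll, pitch, yaw] about the fixed x, y, z axes, in that order (R = Rz(yaw) Ry(pitch) Rx(roll)).
In Python, from cell import manip gives the robot as it stands.
- The arm moves only by the shell command python3 -m jog 'ROWS' [OPENING] [FORCE]. ROWS is JSON, one flat list of numbers, 6 for each row, row after row: the shift along the tool's x, y, z in mm, then the turn, a rotation vector about the tool's x, y, z in degrees. A call has 1 to 10 rows; each row is the pose to reach, as a shift and turn from the pose commanded when the call began, along the tool's axes at that moment; what a row does not reach only later rows make up. A row lasts 1/12 s, in which the tool goes at most 41.7 mm and 7.16 degrees, less where a joint would pass 70% of its speed; a pose out of reach is approached as far as the arm can. A call with a gripper value outside its range is refused whole. OPENING is the finger opening in mm, from 0 to 94, set as the call begins (- or left out, the last holds). The fingers move at their own pace and stop on an object; FORCE is the grip in N (left out, the last holds). Time passes only in rows, so rows that repeat a pose let the fingers close. It gives the time, the measured TCP pose, the force and the opening at its end, in the units of the state.
- manip.read_state(): the state, without advancing time (a new reading comes with each control period).
- manip.camera(name): name is "scene" or "top" or "wrist"; returns a dict with "img" (400x640x3 uint8, red, green, blue), "intrinsics" (3x3 intrinsics, pixels), "origin" and "orientation" of the camera in the world. Camera axes: x right, y down, z forward; pixel columns grow to the right and rows downward; lengths in mm; the calibration is good to about 2 mm. A picture is of the moment at which its call begins. There is no depth.
- manip.sign_off(): hands the job in, once; it reports no verdict.
Trained networks look in a picture, given as the dict that the camera call returned (one of the last four; its "shot" number tells which), for a name from the list of things; names that differ only in an ending like _2 or _b are one class to them, and where a whole thing is asked for, a point or a joint stands for the part that bears it (a point fixed in the world has none). Each returns a list of dicts, best first, with "score" (0 to 1); they miss things now and then, are a little off and sometimes report something else, mostly with a low value. They report only what shows in the picture. A call takes as long as a camera call. They do not tell look-alikes from the thing itself.
- manip.masks_of(thing, picture): "pixels" (400x640 bool, what is visible of it) and "xy" ([column, row] in pixels, amid what is visible of it).
- manip.tip_of(thing, picture): "xy" ([column, row] in pixels: a listed point, or the origin of a listed thing).
The state is a dict: "clock": time; "joints": joint angles; "qd": joint speeds; "effort": joint torques, N m; "eef_pos": TCP position; "eef_rot": TCP orientation; "wrist_force": force on the tool from outside, world axes, zero at the start; "moment": the same for the moment, N m; "finger_gap": finger opening in mm.
Only numpy, scipy, OpenCV 4.12 (cv2) and the standard library are available. Lean on these libraries where they do the work, as an engineer would, in place of code of your own. Each camera call takes 0.05 s, during which the arm holds its last target.

TASK

Get the egg ready to travel: take the spatula that was left lying across the carrier's nest and lay it flat in the steel tray, lift the egg out of the yellow bowl and lay it lengthwise in the foam nest, then lower the carrier's lid until it is fully shut. The egg is fragile, so hold it lightly and set it down gently; ease the lid down and do not let it slam. Leave the bowl, the tray and everything else on the bench where they stand.

Things in the scene. Friction and masses are not known exactly. Their poses are not given: they have to be found in the camera images.
- carrier: Teal box, fixed, 190 deep (x) x 200 wide (y) x 85 mm high, filled with grey foam flush with the rim. Origin: centre of underside; x from its front (latches, turned to the robot's right) to the hinge. The foam's nest: a pocket 112 long (x) x 130 wide, flat floor 27 mm below the rim, and in it a groove along x, 32 wide, 37 below the rim; the egg rests on its edges, with finger room either side.
- nest (a point): Where the egg's centre comes to lie: 80 mm above the carrier's underside (5 mm below the rim), in the middle; axes as the carrier's. The open lid leans over it, so a vertical gripper does not fit: come in over the carrier's front with the tool tilted 25 to 45 degrees.
- lid (a joint): Lid angle, rad: 0 shut, positive open, stop at 1.25; starts at 1.0 to 1.2, leaning over the nest. A stiff hinge holds it above about 0.9 rad; below that it falls shut if let go. Clear-topped teal frame, 190 mm hinge to front edge, 200 wide, 33 high, 0.35 kg; shut, it clears the egg in the nest by 5 mm. Faster than 2 rad/s is a slam; letting go within 5 mm of shut is fine.
- lid_hinge (a point): On the lid's hinge line, at mid width: carrier (95, 0, 85.5) mm; the hinge line runs along the carrier's y axis. Axes as the carrier's.
- lid_handle (a point): Grip point on the lid's orange handle, a tab 30 wide (along the hinge), 12 thick, sticking out 46 mm from the lid's front edge. The point is 29 mm out from that edge: 219 mm from the hinge line, 14 above the lid's lower plane (shut: carrier (-124, 0, 99.5) mm). Turns with the lid: x to the hinge, z out of the lid's top. Pinched across its 30 mm, it swivels between the pads as the lid turns.
- egg: Cream rigid egg, 88 long, 54 mm thick, 0.13 kg. Origin: its centre; x along its length to the pointed end. Starts lying on a grey foam ring (84 mm outer, 36 hole, top 16 mm above the bench) in the bowl, centre about 40 mm above the bench. Fragile: cracks if squeezed with over 60 N a side, knocked on carrier, bowl or tray with over 30 N, or dropped over 10 mm; 25 N a side holds it.
- spatula: 197 mm long, 0.06 kg: red handle 115 x 14 wide x 12 high, steel blade 82 x 18 x 3 mm. Origin: underside, near its balance point; x points to the blade's tip, z up; handle from x = -95 to +20 mm, blade on to +102. Starts lying flat on the foam, 85 mm up, across the nest, blade towards the hinge, handle sticking out over the carrier's front.
- bowl: Yellow bowl, 190 mm across the rim, 55 mm high, 0.3 kg, loose. Origin: centre of its underside. It stands left or right of the carrier, the tray on the other side.
- tray: Steel instrument tray, loose: 230 (x) by 100 (y) by 22 mm high, walls and floor 3 mm, 0.45 kg. Origin: centre of its underside, x along its length.
- candler: Dark blue egg candler, 80 by 150 by 85 mm with a chrome nozzle along its y. Origin: centre of its underside. Bystander.
- disinfectant: White bottle, 64 mm across, 180 mm high. Origin: centre of its underside. Bystander.
- jar: Amber jar, 60 mm across, 85 mm high, between robot and carrier. Origin: centre of its underside. Bystander.
- hygrometer: White desk hygrometer, 36 by 70 by 63 mm high, between robot and carrier. Origin: centre of its underside. Bystander.
Mind the look-alikes: they are no part of the job. Several things have the shape of the spatula; the one meant has the colours described above.

How it is judged:
By the outcome, as a careful person would: the job done as asked, in the order asked, and still so for the second after the job is handed in, with the robot touching nothing.
It also fails if it takes over 72 s, if anything falls off the work surface, if the arm or the gripper's body presses on something with over 40 N, if the wrist force passes 120 N, or if a joint passes its speed limit or range.

## Working session

There is one attempt and no reset: what is moved stays moved. The work goes in short steps, Python scripts to look and compute and a shell command to move; the robot and the scene stay as the last step left them, time stands still between calls to the robot, and variables do not carry over. Pictures are saved under pics/ and viewed, and the job is handed in when it is done.

```bash
ls; mkdir -p pics
cat > h.py <<'E'
from cell import manip
import numpy as np, cv2
def save(p,n):
    cv2.imwrite(f'pics/{n}.png',cv2.cvtColor(p['img'],cv2.COLOR_RGB2BGR))
E
python3 - <<'E'
from h import *
for c in ['scene','top','wrist']:
    p=manip.camera(c); save(p,c+'0'); print(c,np.round(p['origin'],1),np.round(p['orientation'],3).tolist(),np.round(p['intrinsics'],1).tolist())
print(manip.read_state())
E
```

```text
pics
scene [1135.1 -554.7  959.1] [-2.405, -0.012, 0.983] [[401.2, 0.0, 315.9], [0.0, 401.2, 197.2], [0.0, 0.0, 1.0]]
top [ 323.7 -124.  1419.7] [-3.012, 0.008, -1.57] [[484.9, 0.0, 319.3], [0.0, 484.9, 197.3], [0.0, 0.0, 1.0]]
wrist [ 316.4 -456.4  384.3] [2.874, 0.001, -1.1] [[292.5, 0.0, 321.1], [0.0, 292.5, 199.5], [0.0, 0.0, 1.0]]
{'clock': 0.15, 'joints': array([-1.16653849e+00,  3.00338080e-01,  1.52142911e+00,  6.01151498e-06,
        1.32070442e+00, -6.66292909e-02]), 'qd': array([-0.00088608, -0.00050786, -0.00375393, -0.0002988 , -0.00066246,
        0.00113928]), 'effort': array([-2.09117636e-03, -5.31966162e+01, -3.52824819e+01,  7.07503245e-02,
        2.36166269e-02, -6.95550352e-05]), 'eef_pos': array([ 249.42401557, -489.95558448,  191.32359384]), 'eef_rot': array([-1.57167295e+00,  6.43311966e-05, -2.67070704e+00]), 'wrist_force': array([ 0.38098971, -1.22078393, -0.33066634]), 'moment': array([ 0.04504879, -0.04423835,  0.00421629]), 'finger_gap': 94.06967947626943}
```

View pics/scene0.png

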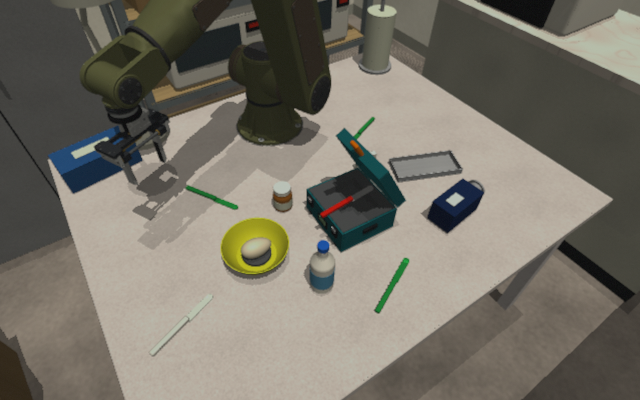

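View pics/top0.png

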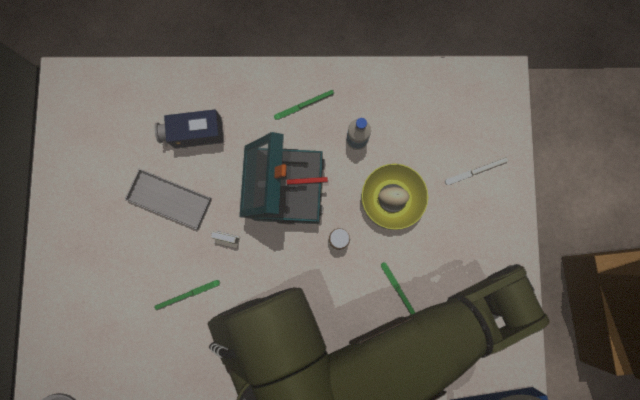

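View pics/wrist0.png

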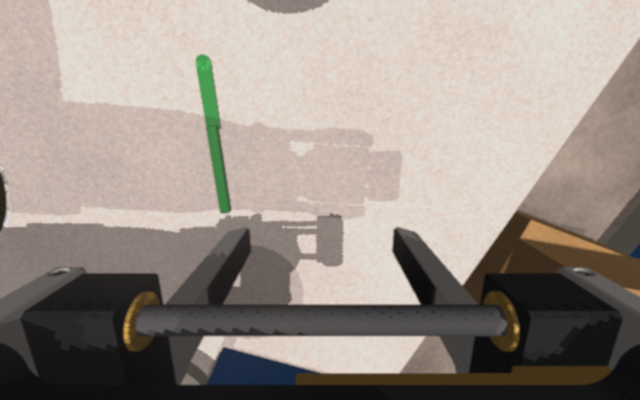

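```bash
cat >> h.py <<'E'
from scipy.spatial.transform import Rotation as Ro
def rot(e): return Ro.from_euler('xyz',e).as_matrix()
def ray(p,uv):
    K=p['intrinsics'];R=rot(p['orientation'])
    d=R@np.linalg.solve(K,np.array([uv[0],uv[1],1.]));return np.array(p['origin']),d/np.linalg.norm(d)
def tri(*l):
    A=np.zeros((3,3));b=np.zeros(3);rs=[ray(p,u) for p,u in l]
    for o,d in rs:
        M=np.eye(3)-np.outer(d,d);A+=M;b+=M@o
    x=np.linalg.solve(A,b);return x,[round(float(np.linalg.norm((np.eye(3)-np.outer(d,d))@(x-o))),1) for o,d in rs]
def onz(p,uv,z):
    o,d=ray(p,uv);return o+d*(z-o[2])/d[2]
def proj(p,X):
    c=rot(p['orientation']).T@(np.asarray(X,float)-p['origin']);c=p['intrinsics']@c;return c[:2]/c[2]
def big(p,n,x0,y0,x1,y1,s):
    cv2.imwrite(f'pics/{n}.png',cv2.cvtColor(cv2.resize(p['img'][y0:y1,x0:x1],None,fx=s,fy=s,interpolation=cv2.INTER_CUBIC),cv2.COLOR_RGB2BGR))
E
python3 - <<'E'
from h import *
S=manip.camera('scene');T=manip.camera('top')
for n in ['carrier','lid_hinge','lid_handle','nest','egg','spatula','bowl','tray','candler','disinfectant','jar','hygrometer']:
    a=manip.tip_of(n,S);b=manip.tip_of(n,T)
    print(n,[(np.round(i['xy']).tolist(),round(i['score'],2)) for i in a][:5],[(np.round(i['xy']).tolist(),round(i['score'],2)) for i in b][:5])
    if a and b:
        x,e=tri((S,a[0]['xy']),(T,b[0]['xy']));print('   ',np.round(x,1),e)
big(S,'cropS',290,110,480,250,4)
big(T,'cropT',120,120,350,260,3)
E
```

```text
carrier [([348.0, 216.0], 0.87)] [([289.0, 186.0], 0.76)]
    [541.3 -24.1   6.4] [0.7, 0.7]
lid_hinge [([376.0, 188.0], 0.86)] [([251.0, 182.0], 0.71), ([394.0, 200.0], 0.53)]
    [542.   76.6  73.6] [2.7, 2.7]
lid_handle [([358.0, 147.0], 0.6)] [([279.0, 172.0], 0.78)]
    [536.4 -16.8 276.2] [2.8, 2.8]
nest [([346.0, 198.0], 0.65), ([424.0, 168.0], 0.2)] [([286.0, 184.0], 0.85)]
    [533.4 -26.8  82.5] [5.7, 5.7]
egg [([253.0, 247.0], 0.75), ([346.0, 200.0], 0.44)] [([393.0, 196.0], 0.61)]
    [ 505.6 -328.8   36.9] [3.6, 3.6]
spatula [([394.0, 284.0], 0.79), ([344.0, 203.0], 0.72), ([184.0, 320.0], 0.65), ([362.0, 133.0], 0.55), ([212.0, 198.0], 0.53)] [([303.0, 104.0], 0.83), ([400.0, 292.0], 0.82), ([478.0, 173.0], 0.68), ([291.0, 185.0], 0.66), ([190.0, 297.0], 0.6)]
    [795.8 -61.9  -2.5] [1.0, 1.0]
bowl [([256.0, 258.0], 0.77)] [([397.0, 200.0], 0.57)]
    [ 504.8 -335.9  -14.6] [8.0, 8.0]
tray [([424.0, 168.0], 0.82)] [([169.0, 197.0], 0.89)]
    [5.080e+02 3.313e+02 3.000e-01] [1.9, 1.9]
candler [([452.0, 214.0], 0.84)] [([199.0, 130.0], 0.82)]
    [713.  249.3   6.9] [0.0, 0.0]
disinfectant [([321.0, 282.0], 0.98)] [([357.0, 137.0], 0.63)]
    [ 687.9 -225.7    8.7] [0.1, 0.1]
jar [([282.0, 204.0], 0.75)] [([338.0, 236.0], 0.92)]
    [ 393.5 -171.2   12.2] [4.4, 4.4]
hygrometer [([359.0, 145.0], 0.75), ([364.0, 168.0], 0.47)] [([223.0, 240.0], 0.77)]
    [376.6 142.1  97.8] [6.7, 6.7]
```

View pics/cropS.png

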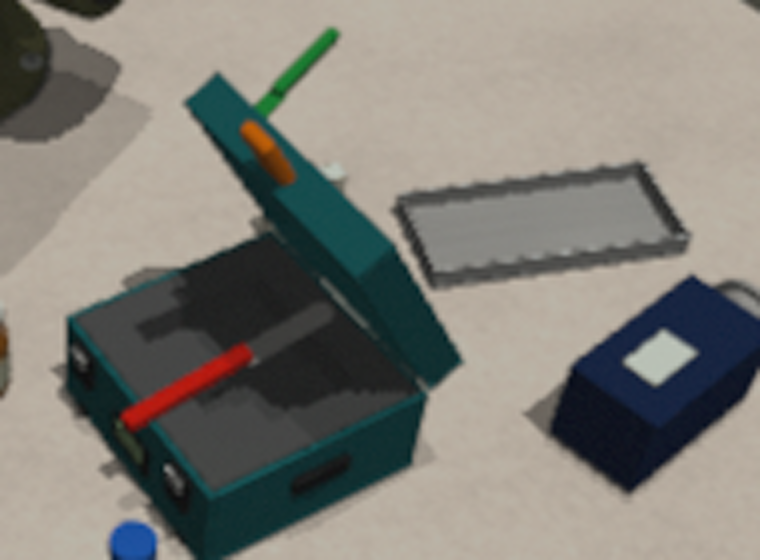

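View pics/cropT.png

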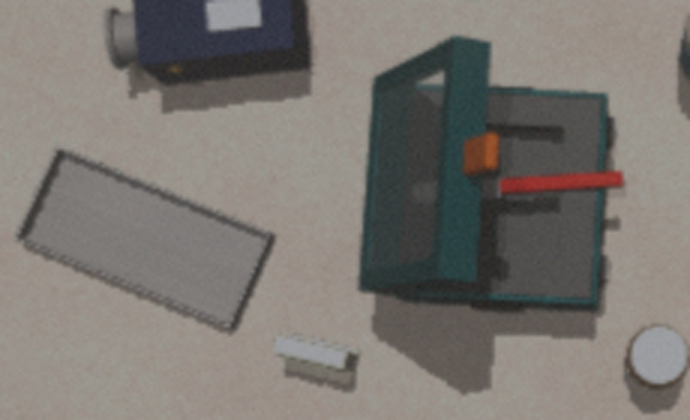

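```bash
cat >> h.py <<'E'
def Rt(az,tilt):
    "az deg: horizontal direction tool leans toward (tips point to), tilt deg from vertical"
    a=np.radians(az);t=np.radians(tilt);u=np.array([np.cos(a),np.sin(a),0]);y=np.sin(t)*u-np.cos(t)*np.array([0,0,1.])
    z=np.array([np.sin(a),-np.cos(a),0]);return np.c_[np.cross(y,z),y,z]
def cur():
    s=manip.read_state();return np.array(s['eef_pos']),rot(s['eef_rot']),s
def delta(pos,R):
    "tool-axis shift and rotvec(deg) to bring TCP to pos, orientation R"
    p,R0,_=cur();return np.round(R0.T@(np.asarray(pos)-p),1).tolist(),np.round(np.degrees(Ro.from_matrix(R0.T@R).as_rotvec()),2).tolist()
def grasp2tcp(g,R): return np.asarray(g)-3*R[:,1]
E
python3 - <<'E'
from h import *
S=manip.camera('scene');T=manip.camera('top')
def red(p):
    i=p['img'].astype(int);m=(i[...,0]>110)&(i[...,1]<60)&(i[...,2]<60)
    n,l,st,c=cv2.connectedComponentsWithStats(m.astype(np.uint8));k=1+np.argmax(st[1:,4]);print(st[k]);
    ys,xs=np.nonzero(l==k);P=np.c_[xs,ys].astype(np.float32);c=P.mean(0);v=np.linalg.svd(P-c)[2][0] if len(P)<3000 else 0
    t=(P-c)@v;return c,c+v*(t.min()-.5),c+v*(t.max()+.5)
for p in(T,S):
    for q in red(p): print(np.round(q,1),np.round(onz(p,q,91),1))
# carrier rim corners etc: masks
for n in ['carrier','lid','tray','egg','bowl']:
    for p,nm in((S,'S'),(T,'T')):
        r=manip.masks_of(n,p)
        for q in r[:2]: 
            m=q['pixels'].astype(np.uint8);c=cv2.minAreaRect(np.argwhere(m)[:,::-1].astype(np.float32));print(n,nm,round(q['score'],2),np.round(q['xy']),m.sum(),np.round(cv2.boxPoints(c)).tolist())
E
```

```text
[287 177  40   7 168]
[306.4 180.2] [544.8 -77.6  91. ]
[326.5 179.1] [ 548.1 -133.5   91. ]
[286.4 181.4] [541.6 -22.2  91. ]
[320 196  33  21 164]
[336. 206.] [545.  -79.9  91. ]
[352.3 196.5] [540.9 -18.4  91. ]
[320.2 215.3] [ 548.8 -137.3   91. ]
carrier T 0.59 [278. 185.] 6023 [[239.0, 219.0], [245.0, 130.0], [328.0, 136.0], [321.0, 225.0]]
lid S 0.56 [374. 167.] 1603 [[331.0, 139.0], [345.0, 125.0], [411.0, 195.0], [396.0, 208.0]]
lid S 0.55 [250. 238.] 2604 [[220.0, 218.0], [288.0, 218.0], [288.0, 274.0], [220.0, 274.0]]
lid T 0.55 [262. 174.] 3152 [[239.0, 217.0], [245.0, 130.0], [289.0, 133.0], [282.0, 220.0]]
tray S 0.95 [424. 164.] 1707 [[387.0, 158.0], [459.0, 147.0], [463.0, 174.0], [391.0, 184.0]]
tray S 0.68 [373. 167.] 1506 [[331.0, 140.0], [345.0, 127.0], [410.0, 195.0], [397.0, 208.0]]
tray T 0.95 [171. 196.] 2786 [[124.0, 200.0], [138.0, 167.0], [213.0, 198.0], [199.0, 231.0]]
egg S 0.62 [254. 245.] 476 [[241.0, 238.0], [270.0, 238.0], [270.0, 258.0], [241.0, 258.0]]
egg T 0.7 [398. 194.] 476 [[378.0, 186.0], [408.0, 186.0], [408.0, 205.0], [378.0, 205.0]]
bowl S 0.7 [249. 238.] 2551 [[221.0, 218.0], [288.0, 218.0], [288.0, 274.0], [221.0, 274.0]]
bowl T 0.88 [393. 188.] 2976 [[362.0, 164.0], [427.0, 164.0], [427.0, 228.0], [362.0, 228.0]]
```

Run:
```python
from h import *
R=Rt(93.5,15); print(delta(grasp2tcp([547,-114,190],R),R))
```

```text
([-435.5, -1.2, -199.5], [-8.7, -66.13, 13.27])
```

```bash
python3 -m jog '[-20,0,-9,-0.4,-3,0.6, -55,0,-25,-1.1,-8.5,1.7, -92,0,-42,-1.9,-14.5,2.9, -130,0,-60,-2.7,-20.5,4.1, -168,0,-77,-3.4,-26.5,5.3, -206,0,-94,-4.3,-32.5,6.5, -244,0,-112,-5,-38.5,7.7, -282,0,-129,-5.8,-44.5,8.9, -320,0,-147,-6.6,-50.5,10.1, -350,0,-160,-7.4,-56,11.3]' 60
python3 - <<'E'
from h import *
R=Rt(93.5,15); print(delta(grasp2tcp([547,-114,190],R),R)); print(cur()[2]['joints'])
E
```

```text
clock: 2.88
eef_pos: [490.0, -186.3, 192.0]
eef_rot: [-1.59, 0.227, -1.685]
wrist_force: [0.8, 0.1, -0.7]
finger_gap: 59.8
([-75.8, 15.6, 48.8], [-1.31, -9.77, 1.91])
[-0.54069008  0.30294186  1.53384674  0.20006412  1.42102905 -0.47015417]
```

```bash
python3 -m jog '[-30,6,20,-0.6,-4.5,0.9, -55,11,36,-1.1,-8,1.6, -70,14.5,45,-1.31,-9.77,1.91, -75.8,15.6,48.8,-1.31,-9.77,1.91, -75.8,15.6,48.8,-1.31,-9.77,1.91]' 40
python3 - <<'E'
from h import *
R=Rt(93.5,15); print(delta(grasp2tcp([547,-114,190],R),R)); print(cur()[2]['joints'])
W=manip.camera('wrist');save(W,'w1')
i=W['img'].astype(int);m=(i[...,0]>110)&(i[...,1]<60)&(i[...,2]<60)
n,l,st,c=cv2.connectedComponentsWithStats(m.astype(np.uint8));k=1+np.argmax(st[1:,4]);print(st[k])
ys,xs=np.nonzero(l==k);
P=np.c_[xs,ys]
for lo in np.linspace(ys.min(),ys.max(),6): 
    r=P[abs(P[:,1]-lo)<3]
    if len(r): q=r.mean(0);print(q,r[:,0].min(),r[:,0].max(),np.round(onz(W,q,95),1))
E
```

```text
clock: 3.3
eef_pos: [546.6, -116.8, 192.3]
eef_rot: [-1.572, 0.261, -1.516]
wrist_force: [-0.5, -0.7, -0.0]
finger_gap: 40.2
([-2.1, -0.1, 0.5], [0.0, -0.33, 0.06])
[-0.39471664  0.38043347  1.43502649  0.23542696  1.4465553  -0.49344351]
[316 130  14 108 774]
[321.5        131.13333333] 316 327 [540.2 -24.7  95. ]
[322.         150.91666667] 316 329 [541.9 -45.1  95. ]
[317.10526316 172.42105263] 316 319 [538.  -67.6  95. ]
[317.5 194.5] 317 318 [539.7 -90.5  95. ]
[322.66666667 215.5       ] 316 329 [ 546.3 -111.9   95. ]
[323.         235.93103448] 318 328 [ 547.8 -133.1   95. ]
```

View pics/w1.png

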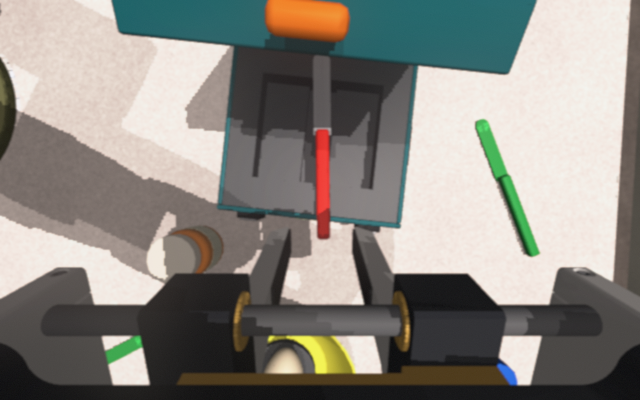

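```bash
python3 -m jog '[4,15,0,0,0,0, 9,33,0,0,0,0, 14,52,0,0,0,0, 18,66,0,0,0,0, 20,74,0,0,0,0, 21.4,79.7,0,0,0,0, 21.4,79.7,0,0,0,0, 21.4,79.7,0,0,0,0]' 40
python3 - <<'E'
from h import *
W=manip.camera('wrist');save(W,'w2')
E
```

```text
clock: 4.02
eef_pos: [546.3, -118.2, 110.6]
eef_rot: [-1.571, 0.26, -1.517]
wrist_force: [0.3, 0.1, 0.4]
finger_gap: 39.9
```

View pics/w2.png

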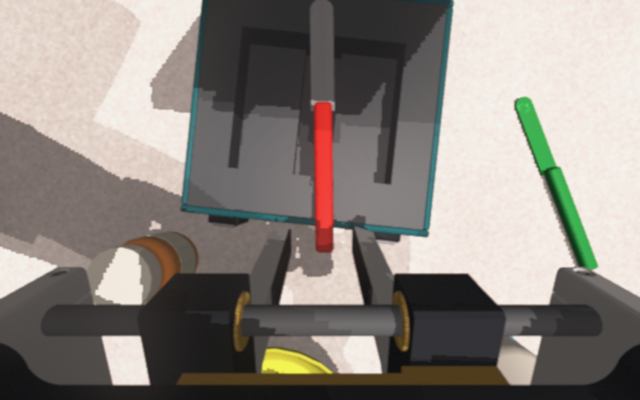

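```bash
python3 -m jog '[-1,2,0.5,0,0,0, -1,2,0.5,0,0,0, -1,2,0.5,0,0,0, -1,2,0.5,0,0,0, -1,2,0.5,0,0,0, -1,2,0.5,0,0,0, -1,2,0.5,0,0,0]' 4 45; python3 -m jog '[-2,-8,0,0,0,0, -6,-22,0,0,0,0, -10,-37,0,0,0,0, -13,-48,0,0,0,0, -13,-48,0,0,0,0, -13,-48,0,0,0,0]'
python3 - <<'E'
from h import *
W=manip.camera('wrist');save(W,'w3');S=manip.camera('scene');big(S,'s3',250,90,480,270,3)
E
```

```text
clock: 4.65
eef_pos: [546.6, -116.2, 108.4]
eef_rot: [-1.572, 0.261, -1.516]
wrist_force: [0.3, -0.3, 0.3]
finger_gap: 4.1
clock: 5.15
eef_pos: [546.8, -116.1, 158.4]
eef_rot: [-1.571, 0.26, -1.516]
wrist_force: [1.2, -0.1, -0.4]
finger_gap: 3.7
```

View pics/w3.png

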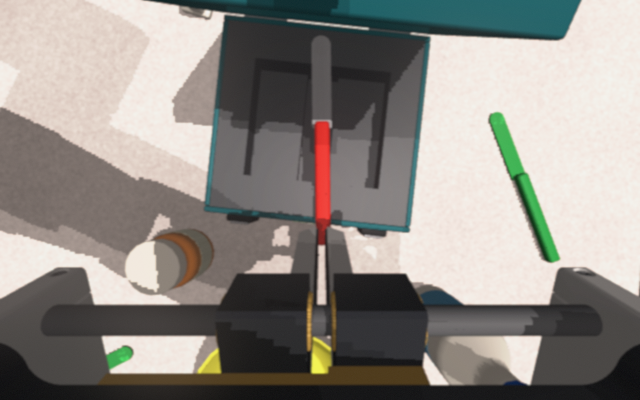

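View pics/s3.png

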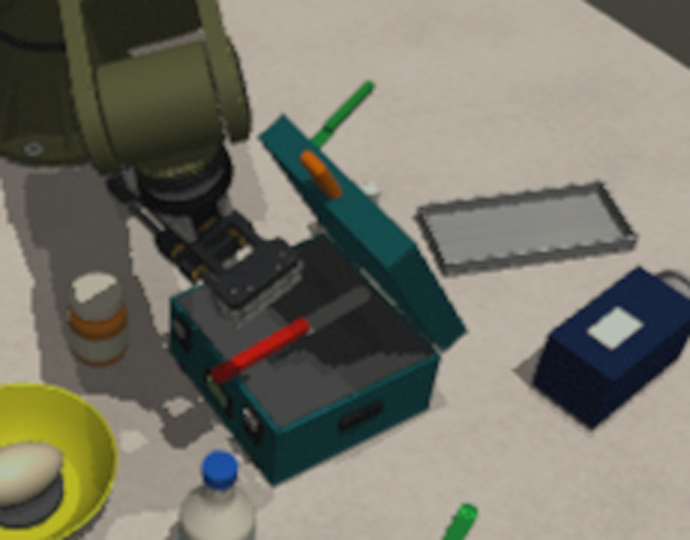

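Run:
```python
from h import *
W=manip.camera('wrist')
p,R,s=cur()
Rc=rot(W['orientation']); o=R.T@(W['origin']-p); Rr=R.T@Rc
def mk(pos,e): 
    R=rot(e); return dict(origin=np.array(pos)+R@o,orientation=Ro.from_matrix(R@Rr).as_euler('xyz'),intrinsics=W['intrinsics'])
W1=mk([546.6,-116.8,192.3],[-1.572,.261,-1.516]);W2=mk([546.3,-118.2,110.6],[-1.571,.26,-1.517])
T=manip.camera('top')
print(o)
print('junction',tri((W1,(322,130)),(W2,(322,102)),(W,(321,121))))
print('end',tri((W1,(323,238)),(W2,(323,250))))
for z in (70,80,91,97):
  print(z,[np.round(onz(a,b,z)[:2],1) for a,b in ((W1,(323,238)),(W2,(323,250)))],[np.round(onz(a,b,z)[:2],1) for a,b in ((W1,(322,130)),(W2,(322,102)))])
# tips projection
for h in (-20,20): print('tip W2',proj(W2,np.array([546.3,-118.2,110.6])+rot([-1.571,.26,-1.517])@np.array([0,22,h])))
# carrier front corners in W: 
print('cornerFL',tri((W1,(219,207)),(W2,(182,208)),(W,(207,209))),'FR',tri((W1,(400,226)),(W2,(427,236)),(W,(409,230))))
```

```text
[ -75.78634139 -193.4284258    -1.39563125]
junction (array([540.28422656, -25.13315547, 103.36941105]), [0.6, 0.3, 0.9])
end (array([ 547.79993223, -137.81076859,   77.16072372]), [0.4, 0.4])
70 [array([ 548.3, -138.8]), array([ 547.5, -139.1])] [array([540.5, -17.7]), array([540. , -14.5])]
80 [array([ 548.1, -137.4]), array([ 547.4, -137.3])] [array([540.6, -20. ]), array([540.1, -17.7])]
91 [array([ 548. , -135.9]), array([ 547.2, -135.4])] [array([540.7, -22.5]), array([540.3, -21.3])]
97 [array([ 547.9, -135.1]), array([ 547.1, -134.3])] [array([540.8, -23.9]), array([540.4, -23.3])]
tip W2 [297.3363323  220.33718558]
tip W2 [348.69271425 220.33629819]
cornerFL (array([ 438.28075969, -108.86738517,   94.10819763]), [0.4, 0.4, 0.5]) FR (array([ 629.05437389, -119.60681438,   85.46172105]), [0.8, 1.2, 1.0])
```

Run:
```python
from h import *
print(manip.tcp_to_tips)
W=manip.camera('wrist');p,R,s=cur()
for x in(-8,8):
  for y in (0,12,17,22,27):
    print(x,y,[np.round(proj(W,p+R@np.array([x,y,z]))).tolist() for z in (-s['finger_gap']/2-12.5,-s['finger_gap']/2,s['finger_gap']/2,s['finger_gap']/2+12.5)])
big(W,'w4',240,190,400,310,5)
```

```text
22.0
-8 0 [[303.0, 220.0], [321.0, 220.0], [326.0, 220.0], [344.0, 220.0]]
-8 12 [[304.0, 215.0], [321.0, 215.0], [326.0, 215.0], [343.0, 215.0]]
-8 17 [[304.0, 213.0], [321.0, 213.0], [326.0, 213.0], [342.0, 213.0]]
-8 22 [[304.0, 211.0], [321.0, 211.0], [326.0, 211.0], [342.0, 211.0]]
-8 27 [[305.0, 209.0], [321.0, 209.0], [326.0, 209.0], [342.0, 209.0]]
8 0 [[303.0, 241.0], [321.0, 241.0], [326.0, 241.0], [344.0, 241.0]]
8 12 [[304.0, 235.0], [321.0, 235.0], [326.0, 235.0], [342.0, 235.0]]
8 17 [[304.0, 232.0], [321.0, 232.0], [326.0, 232.0], [342.0, 232.0]]
8 22 [[305.0, 230.0], [321.0, 230.0], [326.0, 230.0], [342.0, 230.0]]
8 27 [[305.0, 228.0], [321.0, 228.0], [326.0, 228.0], [341.0, 228.0]]
```

View pics/w4.png

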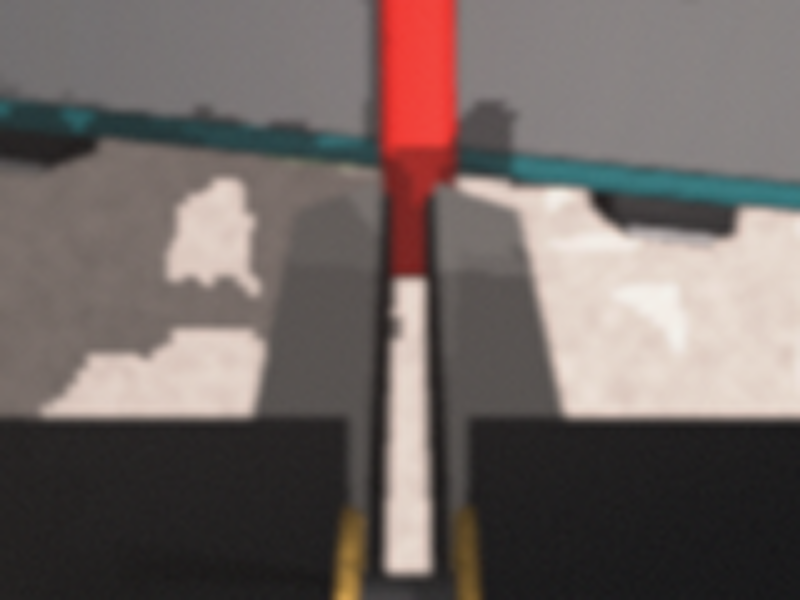

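Run:
```python
from h import *
S=manip.camera('scene');p,R,s=cur()
im=cv2.resize(S['img'][140:230,280:380],None,fx=7,fy=6,interpolation=cv2.INTER_CUBIC)
for y,c in((-30,(0,0,255)),(-10,(255,0,255)),(0,(255,255,0)),(22,(0,255,0))):
    q=proj(S,p+R@np.array([0,y,0]));print(y,q);cv2.circle(im,(int((q[0]-280)*7),int((q[1]-140)*6)),5,c,-1)
cv2.imwrite('pics/s4.png',im[...,::-1])
```

```text
-30 [324.76701852 189.64830446]
-10 [326.07606253 193.74372764]
0 [326.71572872 195.74496194]
22 [328.08948179 200.04283131]
```

View pics/s4.png

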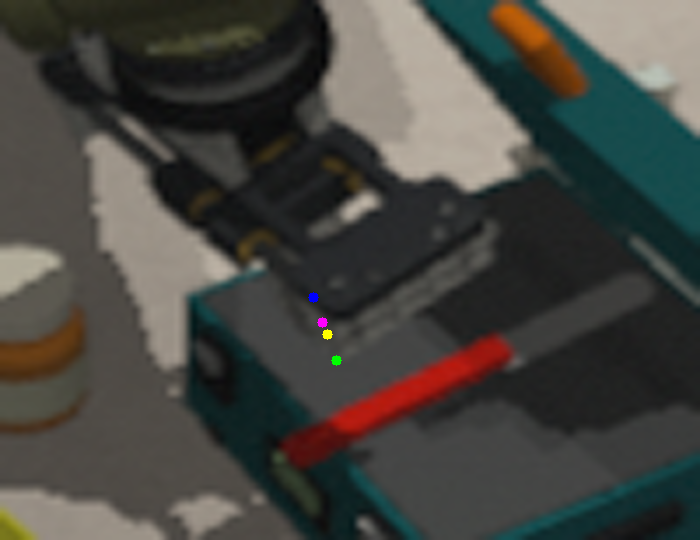

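Run:
```python
from h import *
S=manip.camera('scene');p,R,s=cur()
im=cv2.resize(S['img'][130:230,270:390],None,fx=6,fy=6,interpolation=cv2.INTER_CUBIC).copy()
def box(x0,x1,y0,y1,z0,z1,c):
    P=[proj(S,p+R@np.array([x,y,z])) for x in(x0,x1) for y in(y0,y1) for z in(z0,z1)]
    P=[(int((q[0]-270)*6),int((q[1]-130)*6)) for q in P]
    for i in range(8):
        for b in(1,2,4):
            if not i&b: cv2.line(im,P[i],P[i|b],c,1)
box(-8,8,-40,22,2,14.5,(0,255,0));box(-8,8,-40,22,-14.5,-2,(255,255,0))
box(-37.5,37.5,-120,-75,-88,88,(255,0,255))
cv2.imwrite('pics/s5.png',im[...,::-1])
```

```text
(no output)
```

View pics/s5.png

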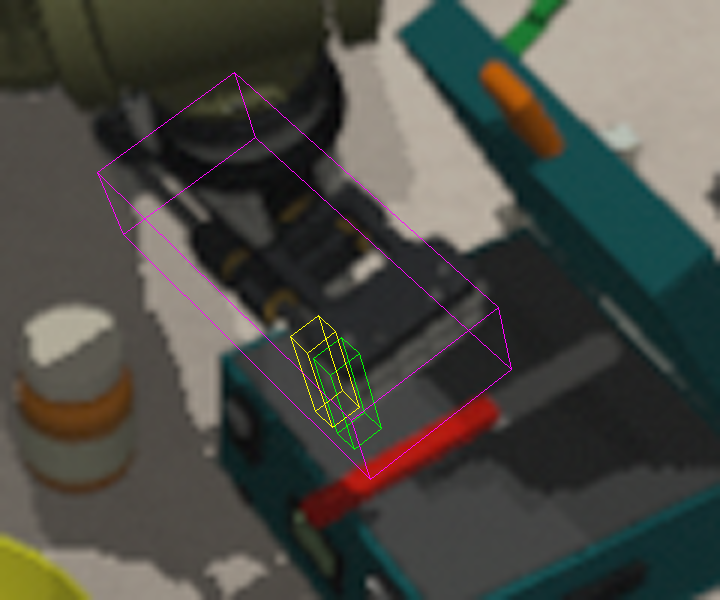

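```bash
python3 -m jog '[0,3,0,0,0,0, 1,15,0,0,0,0, 4,33,0,0,0,0, 7,52,0,0,0,0, 9,64,0,0,0,0, 9.4,69.9,0,0,0,0, 9.4,69.9,0,0,0,0, 9.4,69.9,0,0,0,0]' 40
python3 - <<'E'
from h import *
W=manip.camera('wrist');save(W,'w6');S=manip.camera('scene');big(S,'s6',280,140,380,230,7)
E
```

```text
clock: 6.17
eef_pos: [546.3, -107.1, 88.4]
eef_rot: [-1.572, 0.261, -1.516]
wrist_force: [0.7, -0.1, 0.8]
finger_gap: 40.3
```

View pics/w6.png

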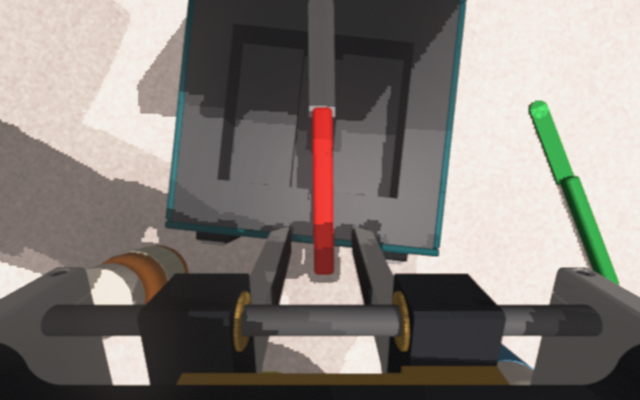

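View pics/s6.png

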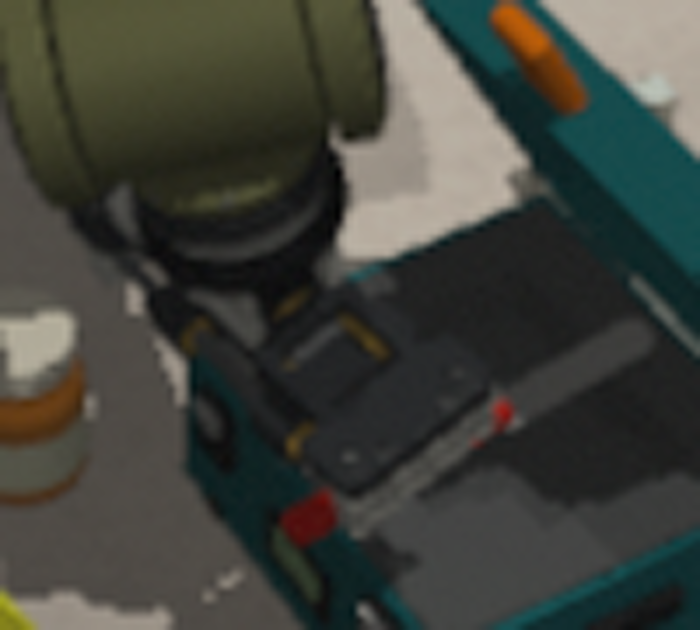

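```bash
python3 -m jog '[1,4,0,0,0,0, 2,8,0,0,0,0, 3.1,11.6,0,0,0,0, 3.1,11.6,0,0,0,0]' 40
python3 - <<'E'
from h import *
W=manip.camera('wrist');big(W,'w7',240,180,400,300,5)
E
```

```text
clock: 6.6
eef_pos: [545.7, -107.0, 75.2]
eef_rot: [-1.573, 0.261, -1.516]
wrist_force: [0.5, 0.4, -0.4]
finger_gap: 39.8
```

View pics/w7.png

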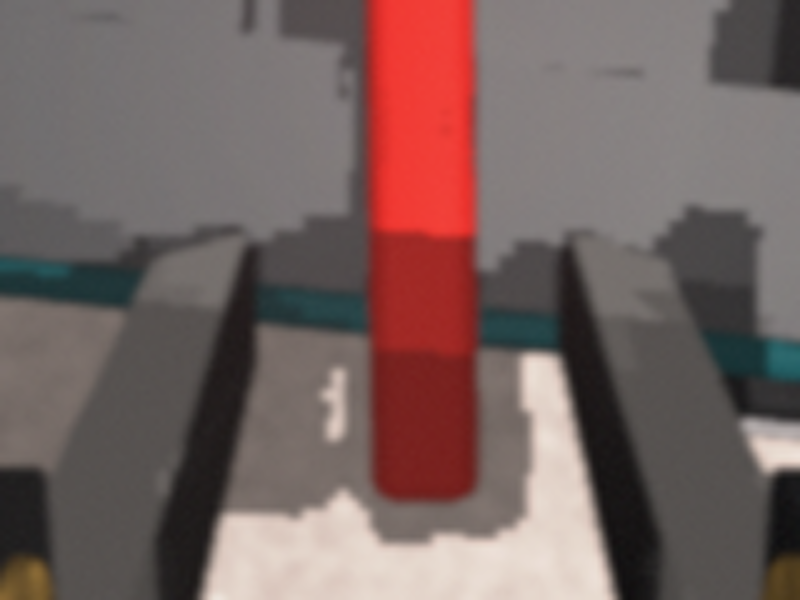

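```bash
python3 -m jog '[0.8,2.9,0,0,0,0, 1.6,5.8,0,0,0,0, 1.6,5.8,0,0,0,0, 2,8,0,0,0,0, 2,8,0,0,0,0]' 30
python3 - <<'E'
from h import *
W=manip.camera('wrist');big(W,'w8',240,180,400,300,5)
E
```

```text
clock: 7.07
eef_pos: [549.0, -107.7, 72.2]
eef_rot: [-1.563, 0.259, -1.514]
wrist_force: [-1.2, 0.0, 34.1]
finger_gap: 30.4
```

View pics/w8.png

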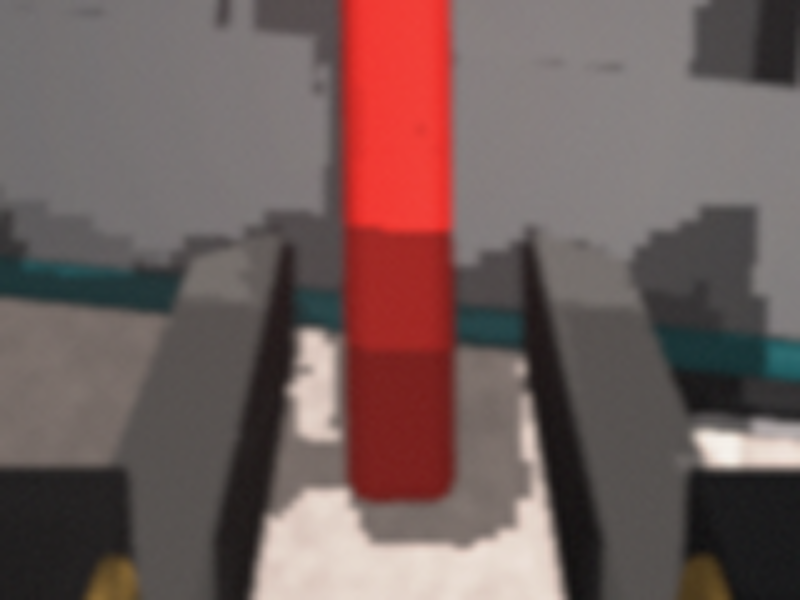

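```bash
python3 -m jog '[-1.4,-5.5,0,0,0,0, -1.4,-5.5,0,0,0,0]'; python3 -m jog '[0,0,0,0,0,0, 0,0,0,0,0,0, 0,0,0,0,0,0, 0,0,0,0,0,0, 0,0,0,0,0,0, 0,0,0,0,0,0]' 6 45
```

```text
clock: 7.28
eef_pos: [546.7, -107.3, 74.7]
eef_rot: [-1.57, 0.26, -1.516]
wrist_force: [0.8, 0.9, -1.0]
finger_gap: 29.9
clock: 7.78
eef_pos: [546.0, -107.1, 73.4]
eef_rot: [-1.572, 0.261, -1.516]
wrist_force: [1.5, -0.6, 2.5]
finger_gap: 13.1
```

```bash
python3 -m jog '[-0.5,-3,0,0,0,0, -1.5,-5.8,0,0,0,0, 8,-9,0,0,0,0, 25,-15,0,0,0,0, 50,-25,0,0,0,0, 76,-38,0,0,0,0, 100,-52,0,0,0,0, 115,-64,0,0,0,0, 115,-70,0,0,0,0, 115,-70,0,0,0,0]'
python3 - <<'E'
from h import *
W=manip.camera('wrist');save(W,'w9');S=manip.camera('scene');big(S,'s9',230,110,480,270,3)
T=manip.camera('top');big(T,'t9',110,100,450,260,2)
E
```

```text
clock: 8.62
eef_pos: [553.2, -237.3, 112.3]
eef_rot: [-1.571, 0.26, -1.517]
wrist_force: [0.2, -0.1, -0.3]
finger_gap: 13.6
```

View pics/w9.png

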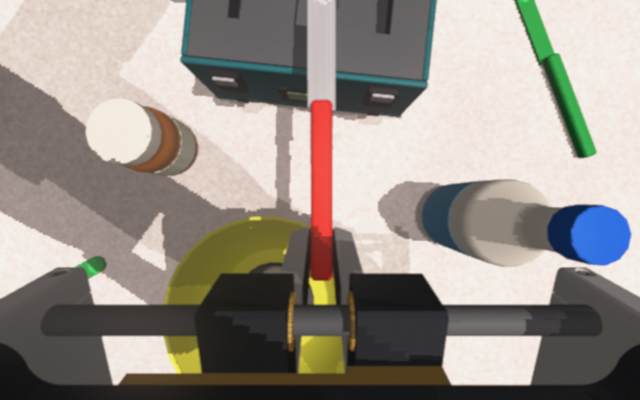

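View pics/s9.png

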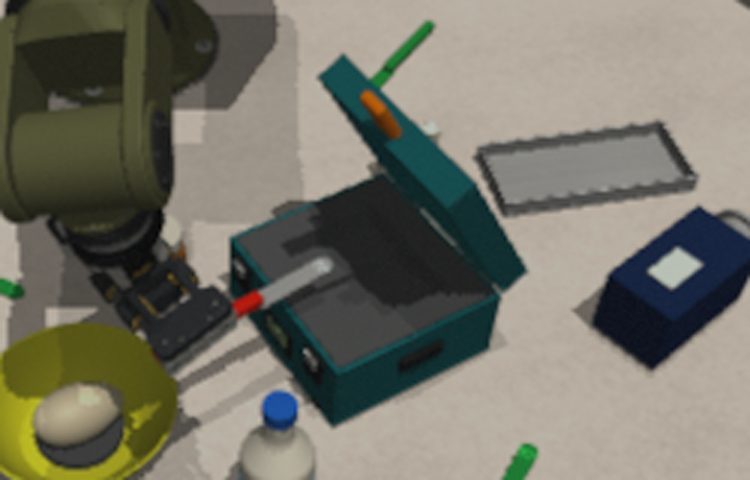

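Run:
```python
from h import *
T=manip.camera('top');S=manip.camera('scene');big(S,'s10',370,130,490,200,6);big(T,'t10',110,150,230,250,6)
C=[onz(T,q,22) for q in ((139.5,170),(210.7,198.3),(197,230.5),(126.2,199.3))];C=np.array(C);print(np.round(C,1));print(C.mean(0))
for i in range(4): d=C[(i+1)%4]-C[i];print(np.linalg.norm(d),np.degrees(np.arctan2(d[1],d[0])))
print([np.round(proj(S,c),1).tolist() for c in C])
```

```text
[[586.8 415.2  22. ]
 [503.1 203.2  22. ]
 [409.3 239.9  22. ]
 [500.1 449.8  22. ]]
[499.83955624 327.01862775  22.        ]
227.97876187104313 -111.55519742746242
100.69408958189649 158.56961542949574
228.62511635123624 66.61563296214665
93.39674237562225 -21.74568208128161
[[460.4, 167.1], [397.0, 176.5], [387.0, 156.5], [448.8, 149.4]]
```

View pics/s10.png

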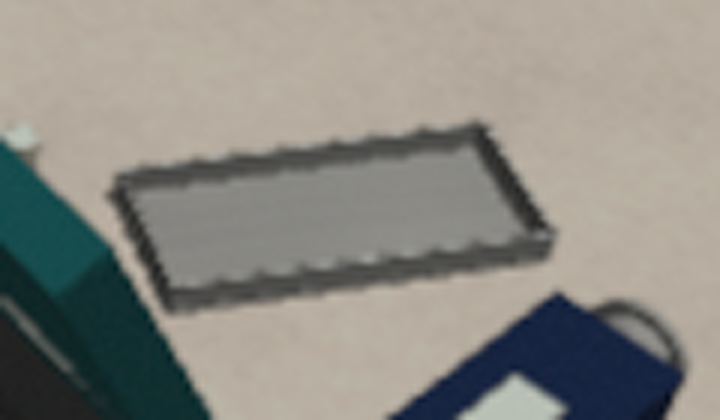

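View pics/t10.png

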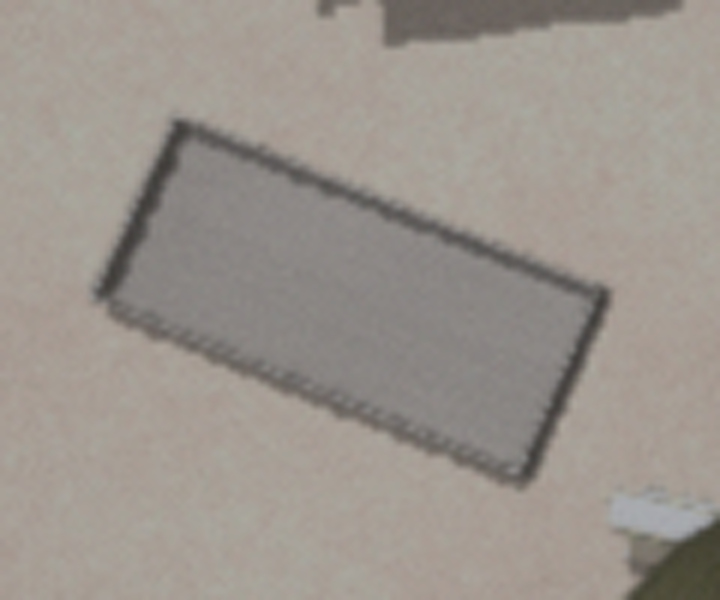

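Run:
```python
from h import *
p,R,s=cur()
for q in ([370,-150,200],[370,100,200]): print(np.round(R.T@(np.array(q)-p),1))
S=manip.camera('scene');print(onz(S,(424.8,164.6),22))
```

```text
[-114.8  -61.  -178.2]
[-356.     3.5 -164.2]
[511.38313154 321.89763183  22.        ]
```

```bash
python3 -m jog '[-8,-12,-10,0,0,0, -25,-24,-38,0,0,0, -46,-38,-70,0,0,0, -69,-52,-105,0,0,0, -92,-60,-140,0,0,0, -118,-61,-170,0,0,0, -156,-50,-178,0,0,0, -195,-40,-176,0,0,0, -234,-30,-173,0,0,0, -270,-20,-170,0,0,0]'
python3 - <<'E'
from h import *
p,R,s=cur();print(s['joints'])
print(delta([370,100,200],Rt(80,15)));print(delta([455,225,140],Rt(67.5,15)))
E
```

```text
clock: 9.75
eef_pos: [368.7, 12.0, 200.9]
eef_rot: [-1.571, 0.261, -1.516]
wrist_force: [1.6, -0.3, -0.1]
finger_gap: 13.9
[-0.25970354 -0.09675024  1.95896065  0.25300471  1.36806958 -0.37666579]
([-84.6, 23.5, 6.1], [3.39, 12.69, 0.06])
([-185.2, 112.5, 97.8], [6.61, 24.77, 0.06])
```

```bash
python3 -m jog '[-15,4,1,0.5,2,0, -48,14,3,1.2,5,0, -80,30,15,2.3,9,0, -105,46,32,3.3,13,0, -130,64,50,4.3,17,0, -152,82,67,5.3,20,0, -172,100,84,6.2,23,0, -183,110,95,6.61,24.77,0, -185.2,112.5,97.8,6.61,24.77,0, -185.2,112.5,97.8,6.61,24.77,0]'
python3 - <<'E'
from h import *
W=manip.camera('wrist');save(W,'w11');p,R,s=cur();print(s['joints'])
E
```

```text
clock: 10.58
eef_pos: [455.1, 223.6, 138.8]
eef_rot: [-1.573, 0.259, -1.961]
wrist_force: [0.1, -0.4, -0.2]
finger_gap: 13.8
[0.2675297  0.15425058 1.8527172  0.24688356 0.98885298 0.53698986]
```

View pics/w11.png

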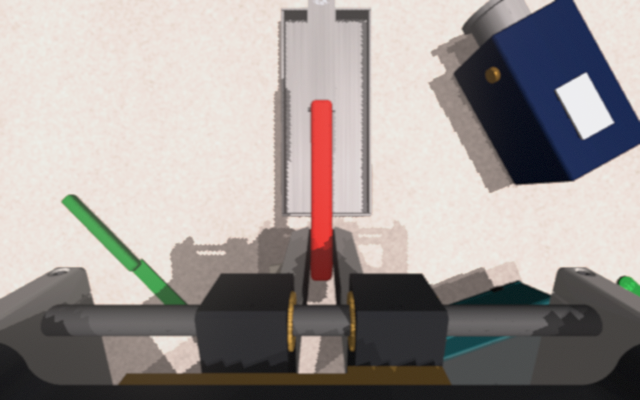

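Run:
```python
from h import *
W=manip.camera('wrist')
C=np.array([onz(W,q,22) for q in ((282.5,215.5),(370.5,214.5),(371,9.5),(282,9.5))]);print(np.round(C,1),C.mean(0))
for i in range(4): d=C[(i+1)%4]-C[i];print(np.linalg.norm(d),np.degrees(np.arctan2(d[1],d[0])))
p,R,s=cur()
e=onz(W,(321,280),138.8+12); b=onz(W,(320,100),138.8+24);print(e,b,np.degrees(np.arctan2(*(b-e)[1::-1])))
az=np.degrees(np.arctan2(*(((C[2]+C[3])-(C[0]+C[1]))[1::-1])));print('az',az)
c=C.mean(0);u=np.array([np.cos(np.radians(az)),np.sin(np.radians(az)),0])
R2=Rt(az,15)
for z in(60,-5): t=c-70.5*u;t[2]=z;print(t,delta(t,R2))
```

```text
[[415.6 242.3  22. ]
 [506.1 206.3  22. ]
 [592.3 415.   22. ]
 [501.7 452.4  22. ]] [503.91331925 328.99206012  22.        ]
97.43973771216255 -21.710047500288105
225.8235949522611 67.56453566069585
98.0255833826746 157.56120540393923
227.0637116526398 -112.2856650954391
[441.94679899 193.51661335 150.8       ] [485.51118616 300.9408261  162.8       ] 67.92567365484344
az 67.63964037630967
[477.0929596  263.79299335  60.        ] ([-24.4, 89.1, 4.5], [0.03, -0.07, 0.09])
[477.0929596  263.79299335  -5.        ] ([-7.7, 152.0, 4.5], [0.03, -0.07, 0.09])
```

```bash
python3 -m jog '[-6,12,1,0,0,0, -14,36,3,0,0,0, -22,62,4,0,0,0, -27,84,4.5,0,0,0, -24,105,4.5,0,0,0, -20,122,4.5,0,0,0, -16,138,4.5,0,0,0, -13,148,4.5,0,0,0, -12,153,4.5,0,0,0, -12,153,4.5,0,0,0]'
python3 - <<'E'
from h import *
W=manip.camera('wrist');save(W,'w12');S=manip.camera('scene');big(S,'s12',350,100,500,220,5)
E
```

```text
clock: 11.52
eef_pos: [479.1, 267.8, -5.4]
eef_rot: [-1.572, 0.26, -1.964]
wrist_force: [-0.6, 0.0, -0.4]
finger_gap: 13.0
```

View pics/w12.png

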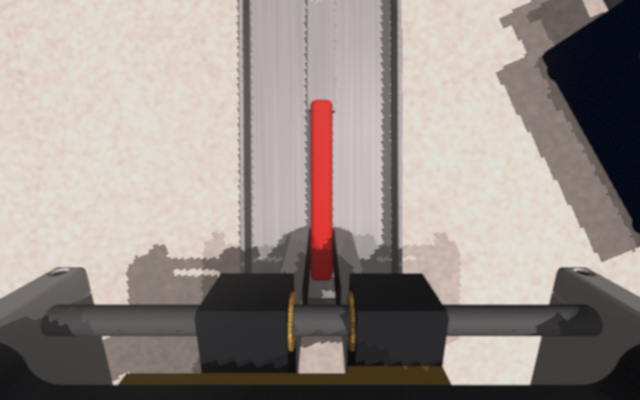

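View pics/s12.png

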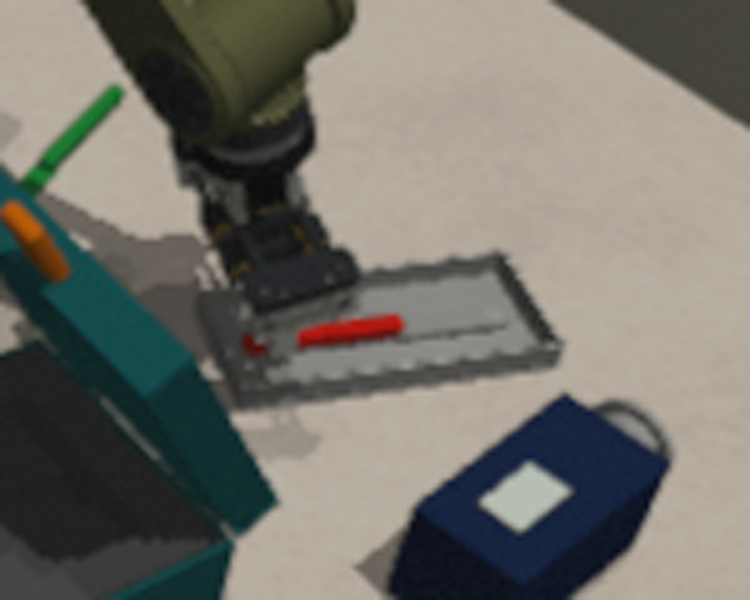

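```bash
python3 -m jog '[0.3,1,0,0,0,0, 0.5,2,0,0,0,0, 0.8,3,0,0,0,0, 0.8,3,0,0,0,0]'
```

```text
clock: 11.95
eef_pos: [479.5, 268.5, -8.0]
eef_rot: [-1.571, 0.261, -1.963]
wrist_force: [0.4, -0.3, 0.9]
finger_gap: 13.4
```

```bash
python3 -m jog '[0,0,0,0,0,0, 0,0,0,0,0,0, 0,0,0,0,0,0, 0,0,0,0,0,0, -2,-8,0,0,0,0, -7,-25,0,0,0,0, -14,-50,0,0,0,0, -22,-80,0,0,0,0, -28,-105,0,0,0,0, -28,-105,0,0,0,0]' 34
python3 - <<'E'
from h import *
W=manip.camera('wrist');save(W,'w13');S=manip.camera('scene');big(S,'s13',350,100,500,220,5)
E
```

```text
clock: 12.78
eef_pos: [481.2, 269.0, 105.9]
eef_rot: [-1.566, 0.265, -1.962]
wrist_force: [1.1, 0.9, 1.1]
finger_gap: 34.1
```

View pics/w13.png

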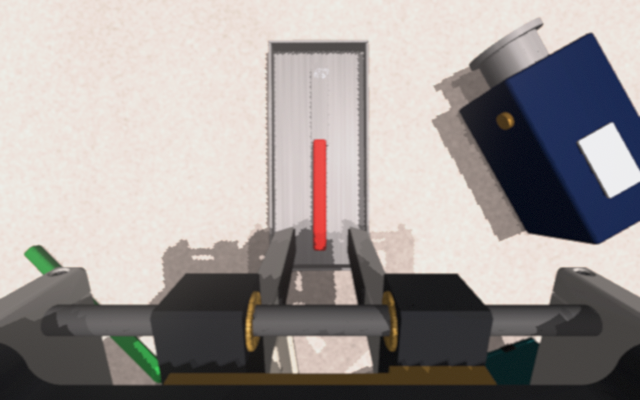

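View pics/s13.png

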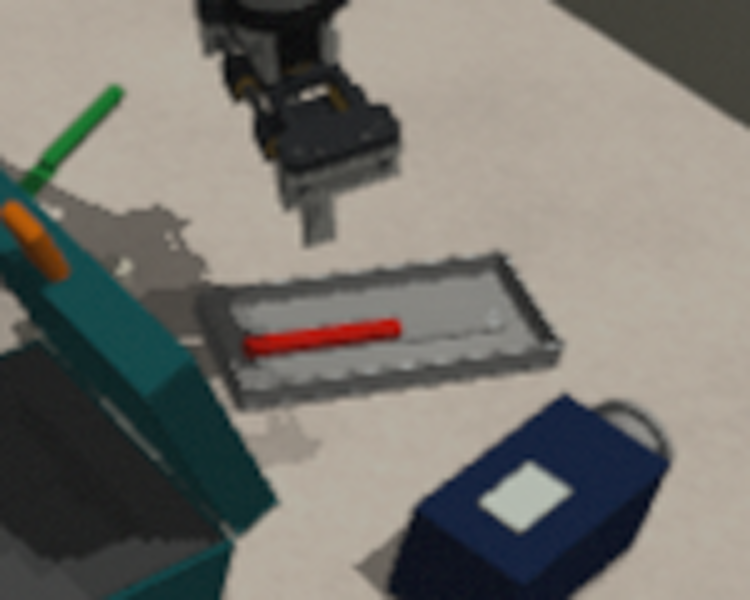

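Run:
```python
from h import *
p,R,s=cur()
print(np.round(R.T@(np.array([400,200,190])-p),1))
print(delta([360,0,220],Rt(88,28)))
```

```text
[  67.5 -109.9  -47.2]
([253.0, -190.6, -7.7], [-7.54, -19.1, 12.89])
```

```bash
python3 -m jog '[12,-16,-8,0,0,0, 30,-42,-22,0,0,0, 50,-72,-36,-0.5,-1,1, 70,-98,-50,-1,-3,2, 98,-122,-57,-2,-6,4, 134,-142,-52,-3.3,-9,6, 170,-158,-42,-4.6,-12,8, 206,-174,-31,-6,-15,10.5, 240,-186,-21,-7,-18,12.3, 257,-191.6,-17,-7.54,-19.1,12.89]' 80
python3 - <<'E'
from h import *
p,R,s=cur();print(s['joints'])
print(np.round(R.T@(np.array([370,-200,220])-p),1))
print(delta([500,-310,190],Rt(92,35)))
E
```

```text
clock: 13.72
eef_pos: [348.9, -2.4, 218.9]
eef_rot: [-1.573, 0.492, -1.605]
wrist_force: [-0.3, 0.4, -0.8]
finger_gap: 79.9
[-0.47593154 -0.1074108   1.98321044  0.44116627  1.50022516 -0.52685361]
[173.  -93.9  27.6]
([280.2, -117.5, 161.2], [-1.96, -3.36, 6.82])
```

```bash
python3 -m jog '[14,-8,3,0,0,0, 42,-23,8,0,0,0, 75,-40,13,0,0,1, 108,-58,20,-0.5,-0.8,2, 142,-78,34,-1,-1.5,3, 172,-90,58,-1.3,-2,4, 202,-98,86,-1.6,-2.5,5, 232,-105,113,-1.8,-3,6, 260,-112,140,-1.96,-3.36,6.82, 280.2,-117.5,161.2,-1.96,-3.36,6.82]' 80; python3 -m jog '[0,0,0,0,0,0, 0,0,0,0,0,0]'
python3 - <<'E'
from h import *
p,R,s=cur();print(s['joints'])
W=manip.camera('wrist');save(W,'w14')
r=manip.masks_of('egg',W);e=manip.tip_of('egg',W)
print([(x['score'],x['xy'],x['pixels'].sum()) for x in r],e)
if r:
    m=r[0]['pixels'].astype(np.uint8);print(cv2.fitEllipse(max(cv2.findContours(m,0,1)[0],key=len)))
    np.save('eggm1.npy',m)
E
```

```text
clock: 14.55
eef_pos: [500.9, -309.8, 188.0]
eef_rot: [-1.575, 0.611, -1.541]
wrist_force: [-0.2, -0.1, 0.7]
finger_gap: 80.2
clock: 14.72
eef_pos: [500.2, -308.2, 188.4]
eef_rot: [-1.575, 0.611, -1.541]
wrist_force: [0.1, 0.6, -0.2]
finger_gap: 79.8
[-0.8023594   0.66472224  1.11710686  0.40602468  1.81941988 -0.82600142]
[(0.89, [330.2, 276.0], np.int64(2501))] [{'xy': [329.1, 276.1], 'score': 0.65}]
((329.9242858886719, 276.0408630371094), (47.32903289794922, 68.0290298461914), 6.7179274559021)
```

View pics/w14.png

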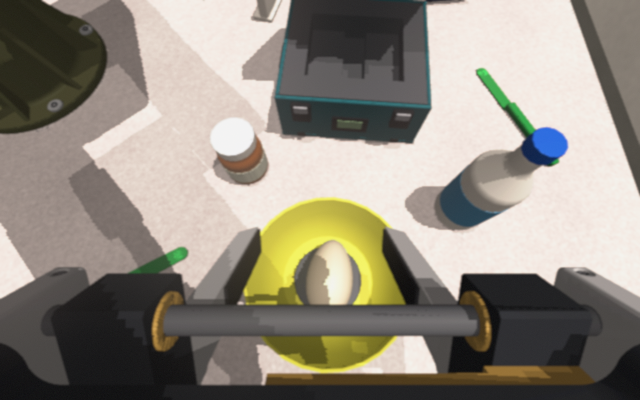

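Run:
```python
from h import *
S=manip.camera('scene');T=manip.camera('top');W=manip.camera('wrist')
m=np.load('eggm1.npy')
res={}
for n,p in(('S',S),('T',T),('W',W)):
    r=manip.masks_of('egg',p);t=manip.tip_of('egg',p)
    if r:
        c=max(cv2.findContours(r[0]['pixels'].astype(np.uint8),0,1)[0],key=len);el=cv2.fitEllipse(c);print(n,r[0]['score'],r[0]['pixels'].sum(),el,[x['xy'] for x in t]);res[n]=(p,el[0])
        a=np.radians(el[2]);d=np.array([-np.sin(a),np.cos(a)])*el[1][1]/2
        q0,q1=onz(p,np.array(el[0])+d,40),onz(p,np.array(el[0])-d,40);print('ends',np.round(q0,1),np.round(q1,1),np.degrees(np.arctan2(*(q1-q0)[1::-1])),np.linalg.norm(q1-q0))
ks=list(res)
print(tri(*[res[k] for k in ks]))
for k in ks: print(k,onz(*res[k],40))
big(T,'t14',350,150,440,240,6);big(S,'s14',210,200,300,290,6)
```

```text
S 0.88 479 ((254.4654998779297, 247.25148010253906), (18.921422958374023, 29.991870880126953), 66.27890014648438) [[253.3, 249.3]]
ends [ 507.3 -370.7   40. ] [ 512.8 -288.1   40. ] 86.16590679659076 82.80080579188424
T 0.59 3163 ((262.3307800292969, 176.34625244140625), (43.69698715209961, 95.0944595336914), 8.326085090637207) [[394.5, 197.3]]
ends [428.6  68.9  40. ] [704.3  33.6  40. ] -7.295996400370728 277.939522542772
W 0.65 2366 ((329.2330017089844, 275.9167175292969), (45.70036315917969, 66.15406799316406), 6.638518333435059) [[327.7, 275.9]]
ends [ 505.2 -361.9   40. ] [ 512.4 -286.4   40. ] 84.54656059059437 75.86634723171198
(array([ 525.92138439, -206.05642065,   76.5948906 ]), [129.4, 252.2, 123.4])
S [ 510.03545068 -329.95466488   40.        ]
T [564.73860275  51.46495923  40.        ]
W [ 508.67259175 -325.48763743   40.        ]
```

View pics/s14.png

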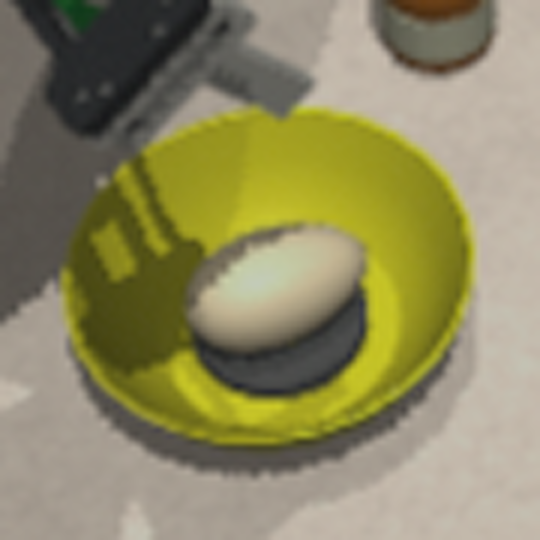

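```bash
python3 -c "
import cv2
i=cv2.imread('pics/top0.png');cv2.imwrite('pics/t0egg.png',cv2.resize(i[150:240,350:440],None,fx=6,fy=6,interpolation=cv2.INTER_CUBIC))"
```

```text
(no output)
```

View pics/t0egg.png

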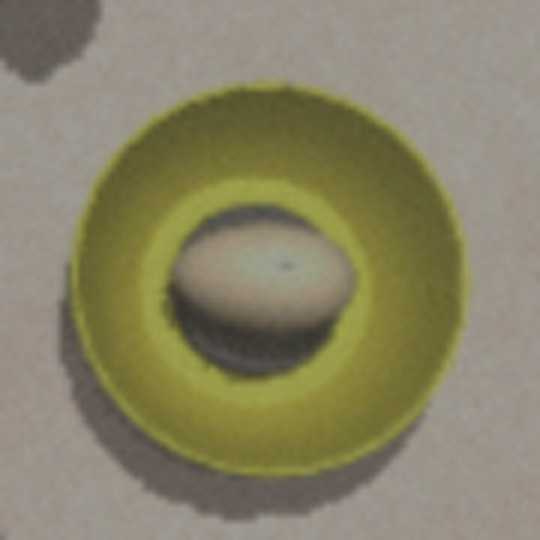

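Run:
```python
from h import *
S=manip.camera('scene');T=manip.camera('top');W=manip.camera('wrist')
print(onz(T,(393.8,195.8),40),onz(T,(355/6+350,290/6+150),40)-onz(T,(170/6+350,262/6+150),40))
print(tri((S,(254.5,247.3)),(T,(393.8,195.8))),tri((S,(254.5,247.3)),(T,(393.8,195.8)),(W,(329.5,277))))
for q in ([507,-329,41],[509,-330,41]): print(proj(S,q),proj(T,q),proj(W,q))
E=np.array([508,-329,41]);R=Rt(85,35);a=R[:,1]
for up in(60,0):
    t=E+29*a+[0,0,up];print(t,delta(t,R))
p,R0,s=cur();print(np.degrees(np.arccos(-R0[2,1])))
```

```text
[ 508.11161395 -326.79315734   40.        ] [-13.48273714 -88.05026744   0.        ]
(array([ 508.19710711, -328.20684558,   36.32381705]), [1.0, 1.0]) (array([ 508.64716622, -327.80381145,   36.90275681]), [1.5, 0.6, 1.1])
[254.22186997 246.13326569] [394.62893026 196.13849712] [327.60570285 278.4513123 ]
[254.23902456 246.79218429] [394.96514213 195.44667977] [329.29721292 279.39407596]
[ 509.44972393 -312.42957966   77.24459072] ([68.9, 91.2, 9.0], [3.95, 5.64, 0.2])
[ 509.44972393 -312.42957966   17.24459072] ([103.2, 140.5, 9.0], [3.95, 5.64, 0.2])
34.79770158186313
```

Run:
```python
from h import *
E=np.array([508.3,-328.2,39.5]);R=Rt(84,35);a=R[:,1]
for up in(45,0):
    t=E+29*a+[0,0,up];print(t,delta(t,R))
```

```text
[ 510.03869684 -311.65740459   60.74459072] ([77.7, 105.2, 9.6], [4.53, 6.46, 0.2])
[ 510.03869684 -311.65740459   15.74459072] ([103.4, 142.1, 9.6], [4.53, 6.46, 0.2])
```

```bash
python3 -m jog '[8,11,1,1.5,2,0, 22,30,4,3,4.5,0, 40,54,7,4.53,6.46,0.2, 57,77,9,4.53,6.46,0.2, 70,95,9.6,4.53,6.46,0.2, 77.7,105.2,9.6,4.53,6.46,0.2, 77.7,105.2,9.6,4.53,6.46,0.2, 77.7,105.2,9.6,4.53,6.46,0.2]' 74
python3 - <<'E'
from h import *
E=np.array([508.3,-328.2,39.5]);R=Rt(84,35);a=R[:,1]
W=manip.camera('wrist');save(W,'w15');print(proj(W,E))
t=E+29*a;print(t,delta(t,R))
p,R0,s=cur()
for z in(-37,0,37): print([np.round(proj(W,p+R0@np.array([x,y,z]))) .tolist() for x,y in((-8,-14),(8,-14))])
E
```

```text
clock: 16.13
eef_pos: [510.2, -311.8, 61.2]
eef_rot: [-1.571, 0.611, -1.675]
wrist_force: [-0.4, 0.8, 0.7]
finger_gap: 73.9
[322.66331603 258.6860901 ]
[ 510.03869684 -311.65740459   15.74459072] ([26.2, 38.2, -0.6], [-0.07, 0.05, 0.06])
[[267.0, 227.0], [268.0, 250.0]]
[[324.0, 227.0], [324.0, 250.0]]
[[381.0, 227.0], [379.0, 250.0]]
```

View pics/w15.png

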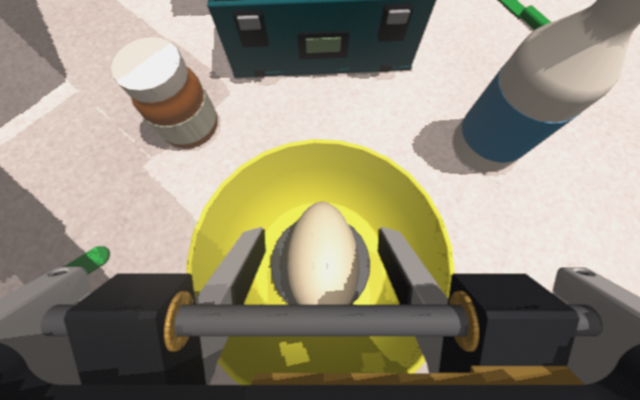

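```bash
python3 -m jog '[4,6,0,0,0,0, 10,15,0,0,0,0, 17,25,0,0,0,0, 22,32,0,0,0,0, 25,36.5,0,0,0,0, 26.2,38.2,0,0,0,0, 26.2,38.2,0,0,0,0]' 72
python3 - <<'E'
from h import *
W=manip.camera('wrist');save(W,'w16')
E
```

```text
clock: 16.77
eef_pos: [509.9, -311.0, 13.8]
eef_rot: [-1.572, 0.612, -1.676]
wrist_force: [0.0, -1.3, -0.2]
finger_gap: 72.0
```

View pics/w16.png

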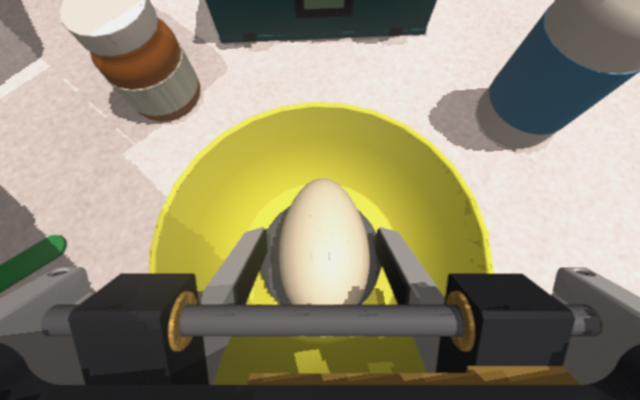

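```bash
python3 -m jog '[0,0,0,0,0,0, 0,0,0,0,0,0, 0,0,0,0,0,0, 0,0,0,0,0,0, 0,0,0,0,0,0, 0,0,0,0,0,0, 0,0,0,0,0,0]' 46 25; python3 -m jog '[-1,-2,0,0,0,0, -4,-5,0,0,0,0, -9,-13,0,0,0,0, -15,-21,0,0,0,0, -15,-21,0,0,0,0]'
python3 - <<'E'
from h import *
W=manip.camera('wrist');save(W,'w17')
S=manip.camera('scene');big(S,'s17',200,150,340,290,5)
E
```

```text
clock: 17.4
eef_pos: [510.2, -311.3, 14.7]
eef_rot: [-1.57, 0.611, -1.675]
wrist_force: [0.2, -0.9, 3.2]
finger_gap: 52.3
clock: 17.82
eef_pos: [510.9, -311.6, 42.8]
eef_rot: [-1.567, 0.609, -1.674]
wrist_force: [-0.3, 0.1, -1.4]
finger_gap: 52.6
```

View pics/w17.png

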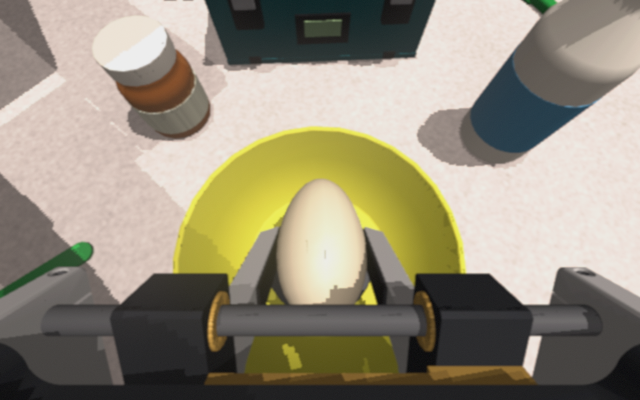

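View pics/s17.png

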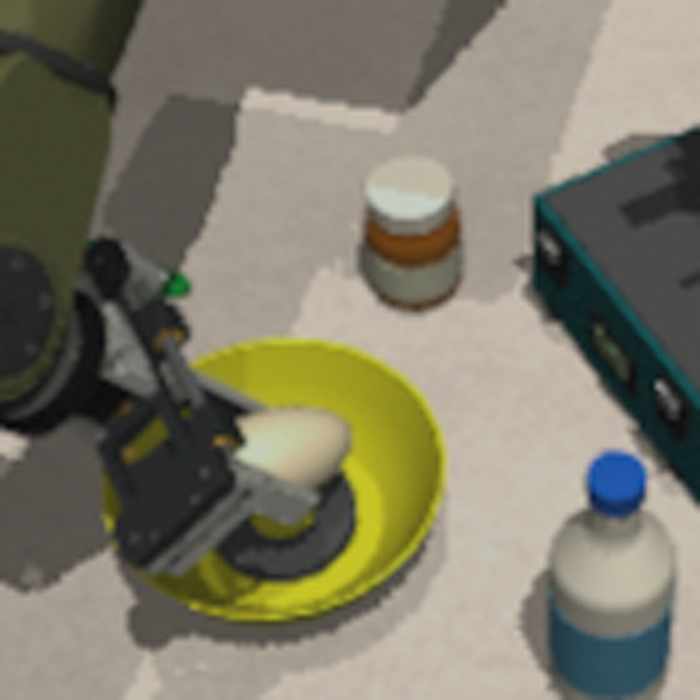

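Run:
```python
from h import *
print(delta([511,-312,146],Rt(84,35)),delta([543,-173,146],Rt(87,35)))
```

```text
([-59.6, -86.6, 0.8], [-0.05, 0.04, 0.06]) ([-175.6, -5.4, 18.1], [-1.77, -2.42, 0.06])
```

```bash
python3 -m jog '[-6,-9,0,0,0,0, -18,-26,0,0,0,0, -34,-46,0,0,0,0, -52,-60,2,0,0,0, -76,-58,5,-0.5,-0.6,0, -104,-45,8,-1,-1.2,0, -132,-28,12,-1.4,-1.9,0, -157,-13,16,-1.77,-2.42,0, -171,-6,18,-1.77,-2.42,0, -175.6,-5.4,18.1,-1.77,-2.42,0.06]'; python3 -m jog '[0,0,0,0,0,0]'
python3 - <<'E'
from h import *
W=manip.camera('wrist');save(W,'w18')
for n in ['nest','lid_hinge','lid_handle','carrier']:
    print(n,manip.tip_of(n,W)[:2])
E
```

```text
clock: 18.75
eef_pos: [543.2, -170.6, 146.1]
eef_rot: [-1.572, 0.612, -1.621]
wrist_force: [-0.4, -0.0, -1.7]
finger_gap: 52.8
clock: 18.83
eef_pos: [543.0, -172.5, 146.2]
eef_rot: [-1.571, 0.611, -1.622]
wrist_force: [0.1, -1.1, -2.1]
finger_gap: 52.6
nest [{'xy': [309.5, 111.8], 'score': 0.87}]
lid_hinge [{'xy': [309.6, 40.7], 'score': 0.66}]
lid_handle []
carrier [{'xy': [309.3, 150.7], 'score': 0.7}]
```

View pics/w18.png

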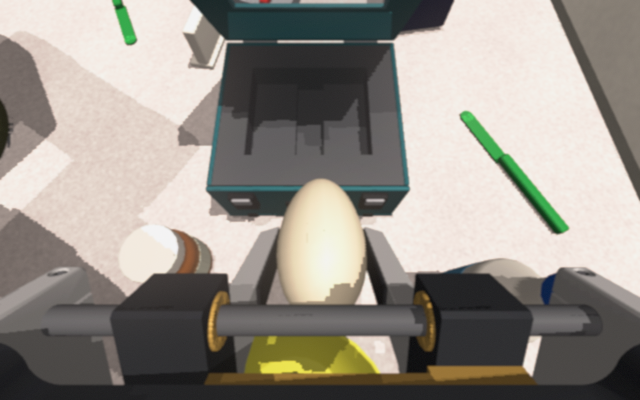

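Run:
```python
from h import *
W=manip.camera('wrist');big(W,'w19',190,20,420,210,3)
C=np.array([onz(W,q,85) for q in ((208,189.5),(408.5,186.5),(393.5,43),(226.5,43.5))]);print(np.round(C,1),C.mean(0))
for i in range(4): d=C[(i+1)%4]-C[i];print(round(np.linalg.norm(d),1),np.degrees(np.arctan2(d[1],d[0])))
print('nest',onz(W,(309.5,111.8),80),'hinge',onz(W,(309.6,40.7),85.5),'carrier',onz(W,(309.3,150.7),0))
```

```text
[[ 435.  -112.8   85. ]
 [ 628.6 -120.2   85. ]
 [ 639.2   62.1   85. ]
 [ 442.6   72.3   85. ]] [536.36261583 -24.66567929  85.        ]
193.7 -2.208717991790599
182.6 86.67044703139096
196.9 177.0173409149885
185.2 -92.34247462925717
nest [536.4103261  -25.25439405  80.        ] hinge [540.62585056  70.6142229   85.5       ] carrier [532.87573718 -28.12232328   0.        ]
```

View pics/w19.png

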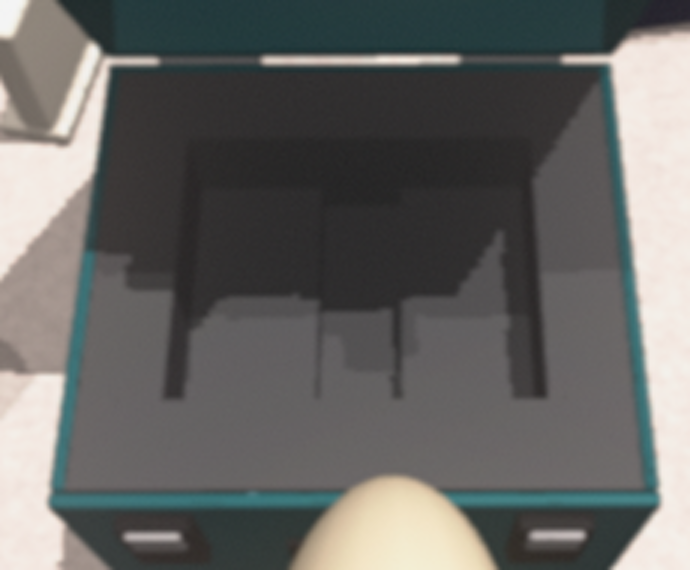

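Run:
```python
from h import *
W=manip.camera('wrist')
f=lambda x,y,z:onz(W,(190+x/3,20+y/3),z)
P=np.array([f(163,398,85),f(548,398,85),f(530,140,85),f(187,140,85)]);print(np.round(P,1),P.mean(0))
print('len',np.linalg.norm(P[:2].mean(0)-P[2:].mean(0)),'wid',np.linalg.norm(P[0]-P[1]),np.linalg.norm(P[2]-P[3]))
d=P[2:].mean(0)-P[:2].mean(0);print('az',np.degrees(np.arctan2(d[1],d[0])), 'edges',[np.degrees(np.arctan2(*(b-a)[1::-1])) for a,b in((P[0],P[3]),(P[1],P[2]),(P[0],P[1]),(P[3],P[2]))])
g=[f(320,395,58),f(400,395,58),f(322,195,58),f(402,200,58)];print('groove',np.round(g,1));d=(g[2]+g[3]-g[0]-g[1])/2;print(np.degrees(np.arctan2(d[1],d[0])),(g[0]+g[1])/2,(g[2]+g[3])/2)
C=np.array([f(50,505,85),f(660,505,85),f(611,64,85),f(108,64,85)]);print(np.round(C,1),C.mean(0));d=C[2:].mean(0)-C[:2].mean(0);print(np.degrees(np.arctan2(d[1],d[0])))
```

```text
[[468.7 -74.3  85. ]
 [598.2 -81.4  85. ]
 [603.9  28.7  85. ]
 [473.9  36.   85. ]] [536.16896152 -22.76274958  85.        ]
len 110.3872283097041 wid 129.726407286037 130.16987047387082
az 87.16631935240235 edges [np.float64(87.28119709947347), np.float64(87.05133165876045), np.float64(-3.1400250111415033), np.float64(-3.1854625435869655)]
groove [[519.8 -61.   58. ]
 [549.5 -62.6  58. ]
 [522.9  31.   58. ]
 [555.3  26.7  58. ]]
87.15621820260007 [534.62537137 -61.78672473  58.        ] [539.12885788  28.87383572  58.        ]
[[ 433.7 -111.3   85. ]
 [ 629.8 -122.    85. ]
 [ 639.8   64.8   85. ]
 [ 441.8   75.9   85. ]] [536.25206432 -23.16944138  85.        ]
87.22590191886131
```

Run:
```python
from h import *
W=manip.camera('wrist');S=manip.camera('scene');p,R,s=cur()
R0=Rt(84,35);rel=R0.T@np.array([-1.9,-16.9,24.8]);print('rel tool',rel)
u0=R0.T@np.array([np.cos(np.radians(84)),np.sin(np.radians(84)),0])
E=p+R@rel;u=R@u0;print(E,u)
th=np.linspace(0,2*np.pi,40);ph=np.linspace(0,np.pi,20)
n1=np.cross(u,[0,0,1.]);n1/=np.linalg.norm(n1);n2=np.cross(u,n1)
X=np.array([E+44*np.cos(b)*u+27*np.sin(b)*(np.cos(a)*n1+np.sin(a)*n2) for a in th for b in ph])
for n,c,(x0,y0,x1,y1,k) in (('w',W,(220,150,430,320,3)),('s',S,(230,150,380,280,5))):
    q=np.array([proj(c,x) for x in X]).astype(np.float32);h=cv2.convexHull(q)[:,0]
    im=cv2.resize(c['img'][y0:y1,x0:x1],None,fx=k,fy=k,interpolation=cv2.INTER_CUBIC).copy()
    cv2.polylines(im,[((h-[x0,y0])*k).astype(np.int32)],True,(255,0,255),1)
    cv2.imwrite(f'pics/e20{n}.png',im[...,::-1])
```

```text
rel tool [ -0.2941762  -30.0692254   -0.12306057]
[ 541.70915684 -190.30715777  169.97512357] [0.05300272 0.99859367 0.00118339]
```

View pics/e20w.png

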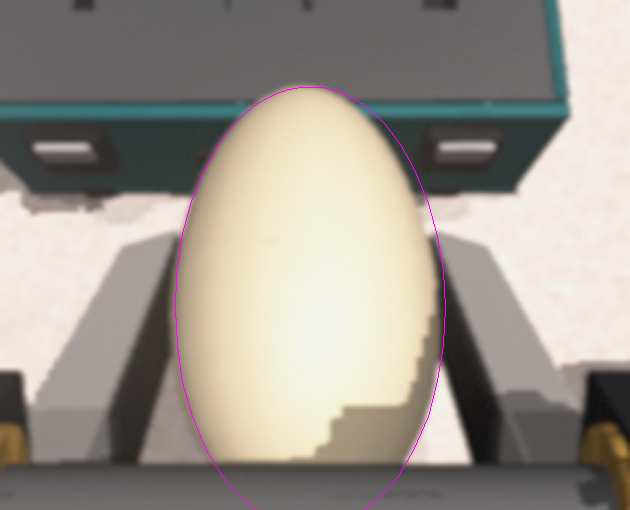

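View pics/e20s.png

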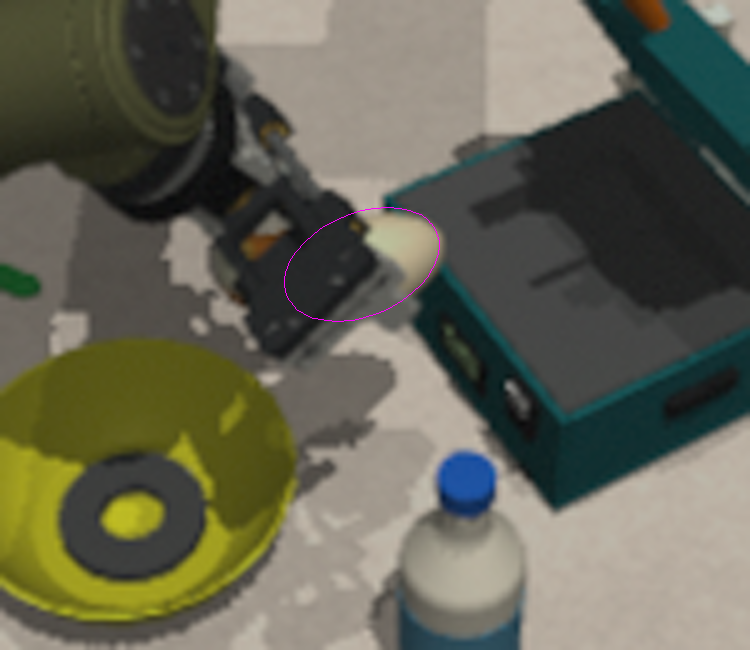

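```bash
python3 -m jog '[-7,6,-1,0,0,0, -22,21,-2.5,0,0,0, -38,40,-4.5,0,0,0, -54,60,-6.5,0,0,0, -70,80,-8,0,0,0, -86,100,-10,0,0,0, -99,117,-11.5,0,0,0, -107,128,-12.6,0,0,0, -110.6,132.5,-12.6,0,0,0, -110.6,132.5,-12.6,0,0,0]'
python3 - <<'E'
from h import *
W=manip.camera('wrist');S=manip.camera('scene');p,R,s=cur();big(W,'w21',180,0,460,300,2);big(S,'s21',270,100,430,260,4)
E=p+R@np.array([-.3,-30,-1.2]);print(E,s['joints']); print(np.round(R.T@(np.array([536.2,-23,80])-E),1))
E
```

```text
clock: 20.12
eef_pos: [538.8, -4.9, 100.4]
eef_rot: [-1.572, 0.612, -1.623]
wrist_force: [0.4, -0.5, -1.0]
finger_gap: 52.6
[537.1364161  -23.31218972 125.51083886] [-0.37480627  0.47284906  1.63829078  0.60011784  1.30250479 -0.5665742 ]
[25.9 37.4 -0.9]
```

View pics/w21.png

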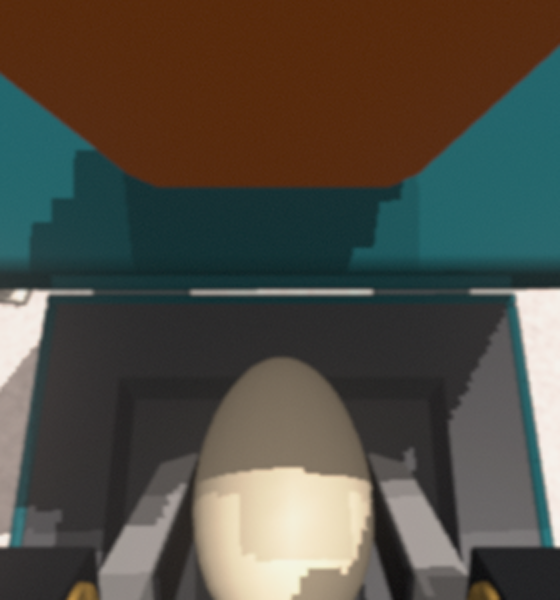

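View pics/s21.png

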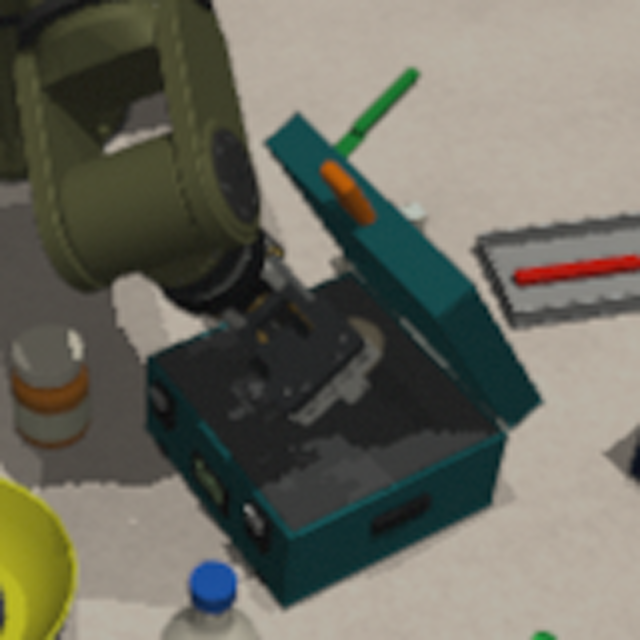

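```bash
python3 -m jog '[4,6,-0.3,0,0,0, 9,13,-0.6,0,0,0, 14,20,-0.9,0,0,0, 18,26,-0.9,0,0,0, 21.5,31,-0.9,0,0,0, 23.5,33.8,-0.9,0,0,0, 23.5,33.8,-0.9,0,0,0]'; python3 -m jog '[0.5,0.7,0,0,0,0, 0.8,1.2,0,0,0,0, 0.8,1.2,0,0,0,0]'
```

```text
clock: 20.8
eef_pos: [537.7, -5.5, 58.4]
eef_rot: [-1.574, 0.612, -1.625]
wrist_force: [-0.7, 0.3, -1.3]
finger_gap: 52.7
clock: 21.05
eef_pos: [538.1, -5.6, 58.1]
eef_rot: [-1.571, 0.612, -1.623]
wrist_force: [-0.0, 0.2, -0.8]
finger_gap: 52.8
```

```bash
python3 -m jog '[0.5,0.7,0,0,0,0, 1,1.3,0,0,0,0, 1,1.3,0,0,0,0]'; python3 -m jog '[0.5,0.7,0,0,0,0, 0.8,1.2,0,0,0,0, 0.8,1.2,0,0,0,0]'
```

```text
clock: 21.3
eef_pos: [538.0, -5.6, 56.2]
eef_rot: [-1.572, 0.612, -1.624]
wrist_force: [-0.2, -0.1, -1.2]
finger_gap: 52.7
clock: 21.55
eef_pos: [538.0, -5.6, 54.7]
eef_rot: [-1.572, 0.612, -1.624]
wrist_force: [0.1, -1.0, -1.9]
finger_gap: 52.0
```

```bash
python3 -m jog '[0.4,0.6,0,0,0,0, 0.8,1.1,0,0,0,0, 0.8,1.1,0,0,0,0]'; python3 -c "
from h import *
W=manip.camera('wrist');big(W,'w22',180,0,460,300,2);S=manip.camera('scene');big(S,'s22',300,150,400,250,6)"
```

```text
clock: 21.8
eef_pos: [538.2, -5.6, 53.9]
eef_rot: [-1.571, 0.612, -1.623]
wrist_force: [-1.7, -0.5, 4.2]
finger_gap: 52.3
```

View pics/w22.png

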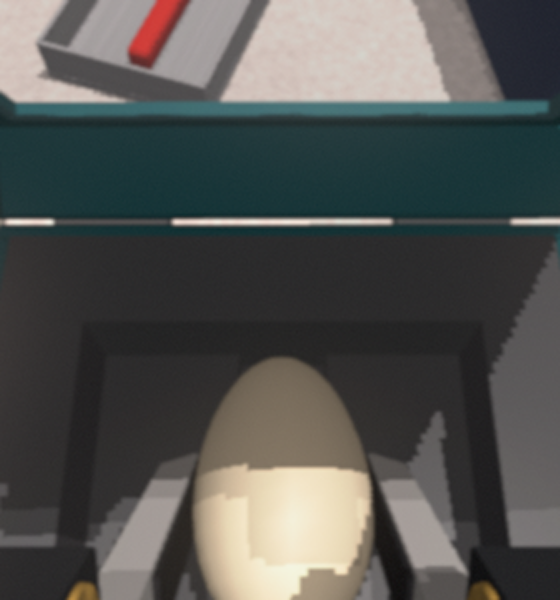

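View pics/s22.png

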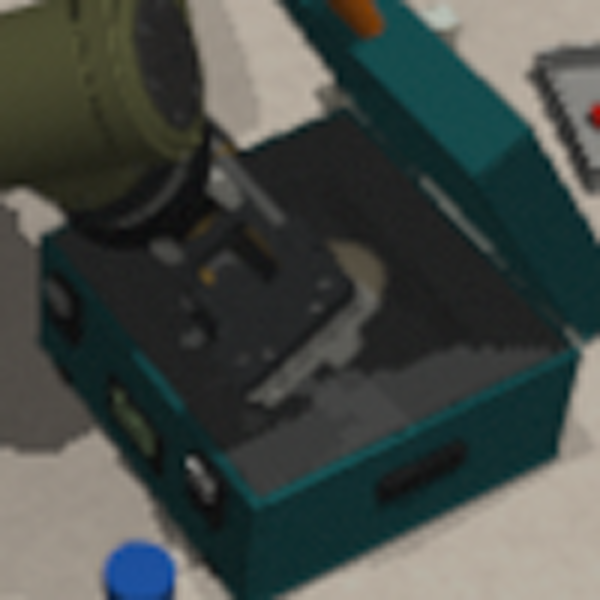

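```bash
python3 -m jog '[0,0,0,0,0,0, 0,0,0,0,0,0]' 56; python3 -m jog '[0,0,0,0,0,0, 0,0,0,0,0,0, 0,0,0,0,0,0]' 68; python3 -m jog '[0,-4,0,0,0,0, 0,-14,0,0,0,0, 0,-32,0,0,0,0, 0,-55,0,0,0,0, 0,-82,0,0,0,0, 0,-110,0,0,0,0, 0,-135,0,0,0,0, 0,-150,0,0,0,0, 0,-160,0,0,0,0, 0,-160,0,0,0,0]' ; python3 -c "
from h import *
W=manip.camera('wrist');big(W,'w23',180,0,460,300,2);S=manip.camera('scene');big(S,'s23',300,100,400,250,4)"
```

```text
clock: 22.07
eef_pos: [538.0, -5.6, 53.3]
eef_rot: [-1.572, 0.612, -1.624]
wrist_force: [0.0, -0.3, -0.2]
finger_gap: 55.6
clock: 22.32
eef_pos: [537.9, -5.6, 53.3]
eef_rot: [-1.572, 0.612, -1.624]
wrist_force: [-0.1, 0.7, 0.3]
finger_gap: 67.8
clock: 23.15
eef_pos: [533.7, -98.8, 186.2]
eef_rot: [-1.569, 0.61, -1.623]
wrist_force: [0.4, 1.4, 1.0]
finger_gap: 67.5
```

View pics/w23.png

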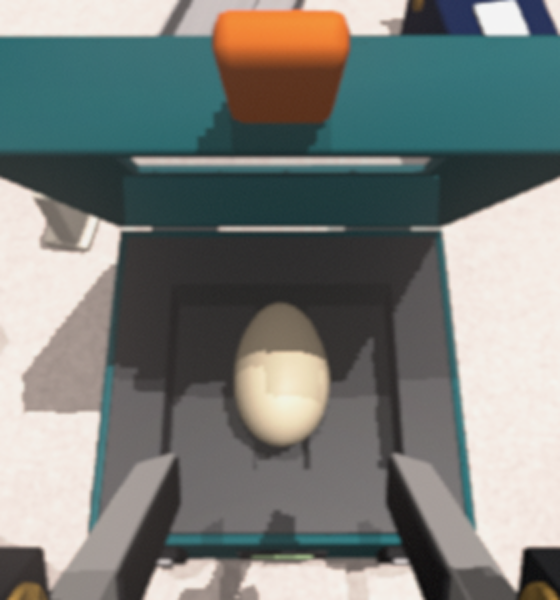

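View pics/s23.png

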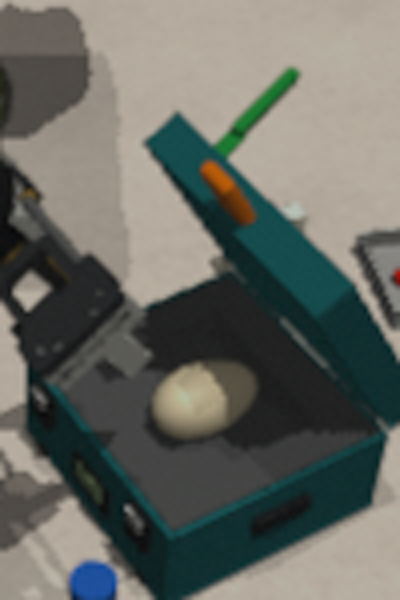

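```bash
cat >> h.py <<'E'
AZ=np.radians(87.1);U=np.array([np.cos(AZ),np.sin(AZ),0]);H=np.array([541.0,71.9,85.5]);V=np.array([np.sin(AZ),-np.cos(AZ),0]);Zh=np.array([0,0,1.])
def lidpt(th,r,h,v=0):
    # lower-plane dir d = -U cos + Z sin ; normal out of top n = U sin + Z cos
    return H+r*(-U*np.cos(th)+Zh*np.sin(th))+h*(U*np.sin(th)+Zh*np.cos(th))+v*V
E
python3 - <<'E'
from h import *
W=manip.camera('wrist');S=manip.camera('scene')
for th in (1.0,1.05,1.1,1.15,1.2):
    print(th,[np.round(proj(W,lidpt(th,r,h)),1).tolist() for r,h in((190,8),(236,8),(236,20),(190,0),(190,33))],np.round(proj(S,lidpt(th,236,14))),np.round(lidpt(th,219,14)))
print(manip.tip_of('lid_handle',W),manip.tip_of('lid_handle',S))
big(W,'w24',260,0,380,90,6);big(S,'s24',330,130,380,170,12)
E
```

```text
1.0 [[321.9, 80.2], [322.1, 61.5], [322.0, 30.5], [321.9, 94.7], [321.8, 32.7]] [349. 146.] [536. -35. 277.]
1.05 [[321.8, 62.8], [322.0, 31.6], [321.9, 0.1], [321.9, 77.5], [321.7, 15.2]] [353. 143.] [536. -25. 282.]
1.1 [[321.8, 45.4], [321.9, 1.5], [321.9, -30.0], [321.8, 60.1], [321.7, -1.7]] [356. 140.] [537. -15. 287.]
1.15 [[321.7, 28.3], [321.9, -28.3], [321.8, -59.2], [321.8, 42.8], [321.6, -18.0]] [360. 137.] [537.  -5. 291.]
1.2 [[321.7, 11.5], [321.8, -57.3], [321.7, -87.1], [321.7, 25.7], [321.6, -33.3]] [364. 135.] [538.   6. 295.]
[{'xy': [323.7, 28.2], 'score': 0.59}, {'xy': [321.3, 115.8], 'score': 0.17}] [{'xy': [357.5, 149.7], 'score': 0.8}]
```

View pics/w24.png

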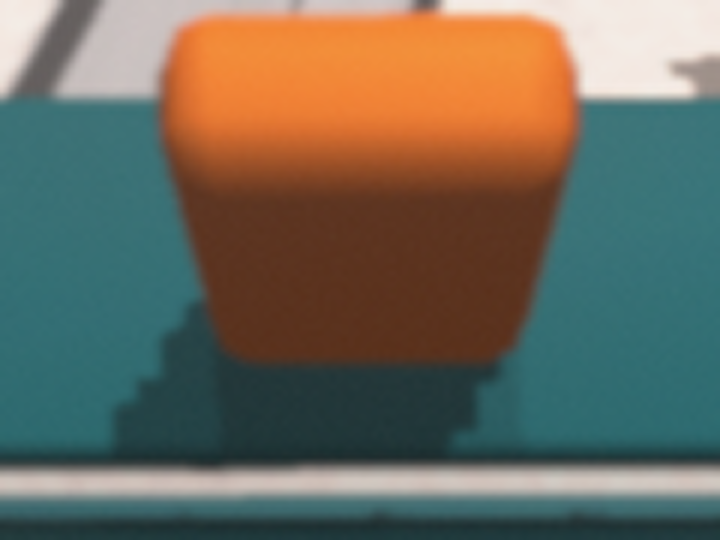

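View pics/s24.png

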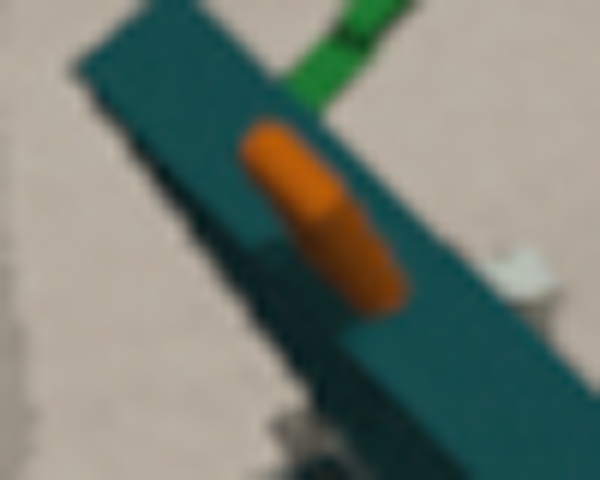

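Run:
```python
from h import *
th=1.053;G=lidpt(th,219,14);R=Rt(87.1,40);a=R[:,1];print(G)
print(delta(G-27*a,R)); print('then y +60')
```

```text
[536.13129443 -24.20966449 282.72126685]
([-114.1, -66.2, -0.9], [0.06, -0.13, 4.9])
then y +60
```

```bash
python3 -m jog '[-10,-8,0,0,0,0.5, -28,-20,0,0,0,1.5, -52,-34,0,0,0,2.5, -78,-48,-0.5,0,0,3.5, -98,-58,-0.9,0,0,4.5, -110,-64,-0.9,0,-0.13,4.9, -114.1,-66.2,-0.9,0,-0.13,4.9, -114.1,-66.2,-0.9,0,-0.13,4.9]' 52
python3 - <<'E'
from h import *
th=1.053;G=lidpt(th,219,14);R=Rt(87.1,40);a=R[:,1]
print(delta(G+33*a,R),cur()[2]['joints'])
W=manip.camera('wrist');save(W,'w25');S=manip.camera('scene');big(S,'s25',280,90,400,210,5)
print(proj(W,G),proj(W,lidpt(th,236,14,15)),proj(W,lidpt(th,236,14,-15)))
E
```

```text
clock: 24.12
eef_pos: [535.5, -41.7, 304.6]
eef_rot: [-1.569, 0.697, -1.62]
wrist_force: [-0.7, -0.1, 0.7]
finger_gap: 51.9
([0.6, 61.0, -0.3], [-0.03, 0.08, 0.08]) [-0.46648763  0.31839898  1.38881877  0.63617007  1.72336898 -0.41168426]
[322.56107782 218.56723496] [342.87938899 222.08634101] [302.48099976 222.05116329]
```

View pics/w25.png

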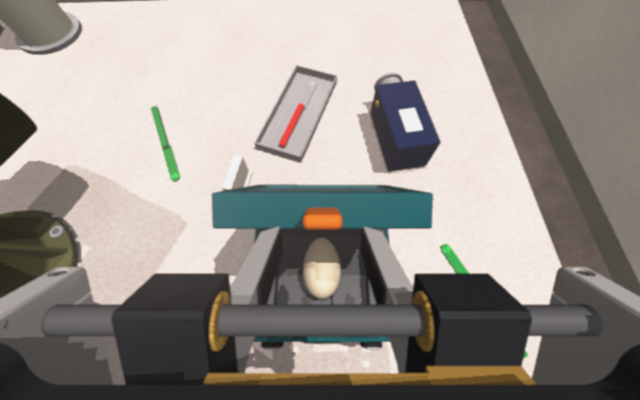

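View pics/s25.png

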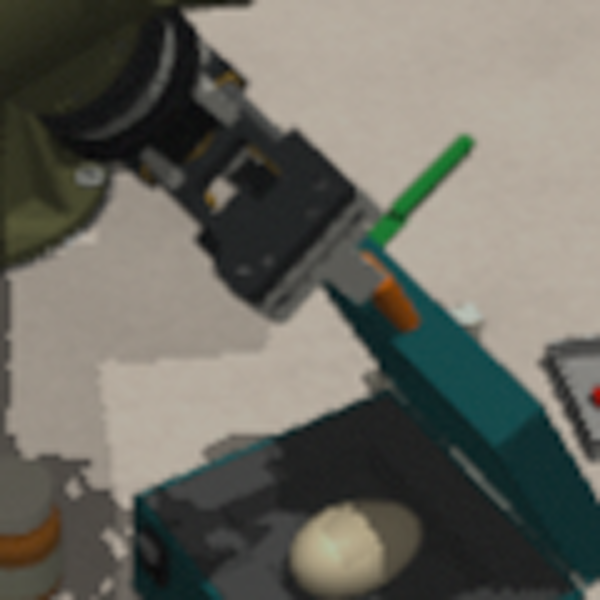

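```bash
python3 -m jog '[0,6,0,0,0,0, 0.2,18,0,0,0,0, 0.4,32,0,0,0,0, 0.6,45,0,0,0,0, 0.6,54,0,0,0,0, 0.6,58,-0.3,0,0,0, 0.6,58,-0.3,0,0,0]'; python3 -m jog '[0,0,0,0,0,0, 0,0,0,0,0,0, 0,0,0,0,0,0, 0,0,0,0,0,0, 0,0,0,0,0,0]' 24 20
python3 - <<'E'
from h import *
W=manip.camera('wrist');save(W,'w26');p,R,s=cur()
g=p-33*R[:,1];print('grasp pt',g,s['joints'])
w=g-H;d=np.dot(w,U);print('r',np.hypot(d,w[2]),'ang',np.arctan2(w[2],-d), 'nom r',np.hypot(219,14),'nom off',np.arctan2(14,219))
E
```

```text
clock: 24.8
eef_pos: [536.7, -4.6, 258.3]
eef_rot: [-1.572, 0.698, -1.622]
wrist_force: [0.1, 0.4, 0.5]
finger_gap: 51.9
clock: 25.22
eef_pos: [538.0, -5.7, 259.6]
eef_rot: [-1.567, 0.697, -1.621]
wrist_force: [9.3, 0.3, -1.2]
finger_gap: 30.0
grasp pt [536.81666045 -26.8182372  284.89336951] [-0.40737114  0.3216595   1.48897607  0.64719271  1.60342848 -0.42620409]
r 222.5305369565196 ang 1.1107388973169094 nom r 219.44703233354514 nom off 0.06384007111970974
```

View pics/w26.png

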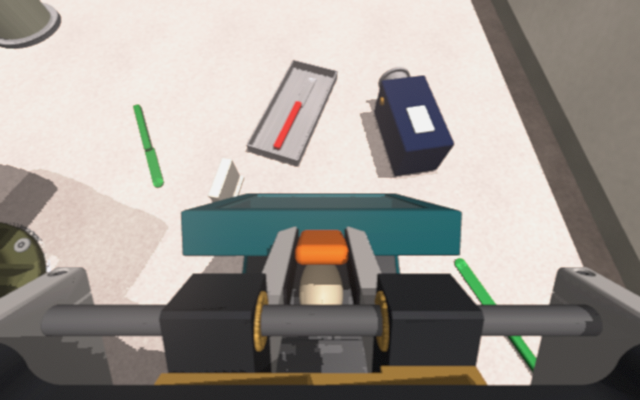

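Run:
```python
from h import *
p,R,s=cur();r=222.5;f0=1.1107
P=lambda f:r*(-U*np.cos(f)+Zh*np.sin(f))
N=32
ths=np.linspace(f0,0.063,N+1)
for b in (0,8,16,24):
    print(b,[np.round(R.T@(P(ths[b+i])-P(ths[b])),1)[:2].tolist() for i in range(1,9)], np.round(R.T@(P(ths[b+8])-P(ths[b])),1)[2])
```

```text
0 [[7.1, -1.6], [14.3, -3.0], [21.5, -4.1], [28.7, -5.0], [35.9, -5.6], [43.2, -6.0], [50.5, -6.2], [57.8, -6.1]] -0.0
8 [[7.3, 0.3], [14.5, 0.8], [21.8, 1.6], [29.0, 2.6], [36.2, 3.9], [43.3, 5.4], [50.4, 7.1], [57.4, 9.0]] -0.1
16 [[7.0, 2.2], [13.8, 4.6], [20.6, 7.2], [27.3, 10.1], [33.9, 13.1], [40.4, 16.4], [46.8, 19.9], [53.1, 23.6]] -0.1
24 [[6.2, 3.9], [12.2, 8.0], [18.1, 12.3], [23.8, 16.8], [29.4, 21.5], [34.8, 26.3], [40.1, 31.3], [45.2, 36.5]] -0.1
```

```bash
python3 -m jog '[3.5,-0.8,0.5,0,0,0, 9,-2,1,0,0,0, 15,-3.1,1,0,0,0, 21.5,-4.1,1,0,0,0, 28.7,-5,1,0,0,0, 35.9,-5.6,1,0,0,0, 43.2,-6,1,0,0,0, 50.5,-6.2,1,0,0,0, 57.8,-6.1,1,0,0,0]'
```

```text
clock: 26.02
eef_pos: [535.5, -54.3, 226.4]
eef_rot: [-1.57, 0.697, -1.621]
wrist_force: [-0.5, -1.9, 3.4]
finger_gap: 29.7
```

```bash
python3 -m jog '[7.3,0.3,0,0,0,0, 14.5,0.8,0,0,0,0, 21.8,1.6,0,0,0,0, 29,2.6,0,0,0,0, 36.2,3.9,0,0,0,0, 43.3,5.4,0,0,0,0, 50.4,7.1,0,0,0,0, 57.4,9,0,0,0,0]'; python3 -c "
from h import *
p,R,s=cur();g=p-33*R[:,1];w=g-H;d=np.dot(w,U);print('r',np.hypot(d,w[2]),'ang',np.arctan2(w[2],-d))
S=manip.camera('scene');big(S,'s27',280,90,400,230,5)"
```

```text
clock: 26.68
eef_pos: [533.6, -92.3, 182.5]
eef_rot: [-1.57, 0.697, -1.621]
wrist_force: [-1.1, -4.0, 4.6]
finger_gap: 29.8
r 222.2079679331983 ang 0.5827641826162829
```

View pics/s27.png

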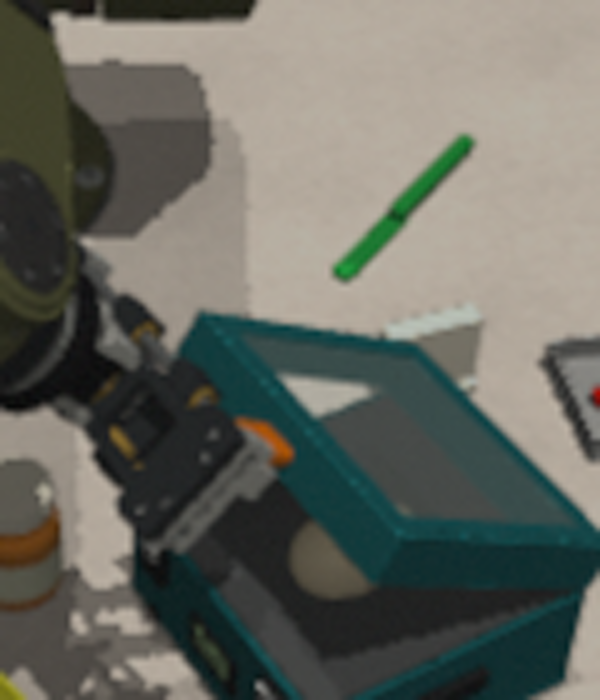

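```bash
python3 -m jog '[7,2.2,0,0,0,0, 13.8,4.6,0,0,0,0, 20.6,7.2,0,0,0,0, 27.3,10.1,0,0,0,0, 33.9,13.1,0,0,0,0, 40.4,16.4,0,0,0,0, 46.8,19.9,0,0,0,0, 53.1,23.6,0,0,0,0]'; python3 -m jog '[6.2,3.9,0,0,0,0, 12.2,8,0,0,0,0, 18.1,12.3,0,0,0,0, 23.8,16.8,0,0,0,0, 29,21,0,0,0,0, 33,25,0,0,0,0, 36.5,28.2,0,0,0,0, 39,30.5,0,0,0,0, 39,30.5,0,0,0,0]'; python3 -c "
from h import *
p,R,s=cur();g=p-33*R[:,1];w=g-H;d=np.dot(w,U);print('r',np.hypot(d,w[2]),'ang',np.arctan2(w[2],-d))
S=manip.camera('scene');big(S,'s28',280,110,400,250,5)"
```

```text
clock: 27.4
eef_pos: [532.4, -118.0, 129.9]
eef_rot: [-1.57, 0.696, -1.621]
wrist_force: [0.6, -6.7, 3.2]
finger_gap: 30.0
clock: 28.15
eef_pos: [531.8, -128.4, 80.9]
eef_rot: [-1.571, 0.696, -1.622]
wrist_force: [0.9, -8.4, -1.4]
finger_gap: 29.9
r 222.66961082533422 ang 0.09315997750857737
```

View pics/s28.png

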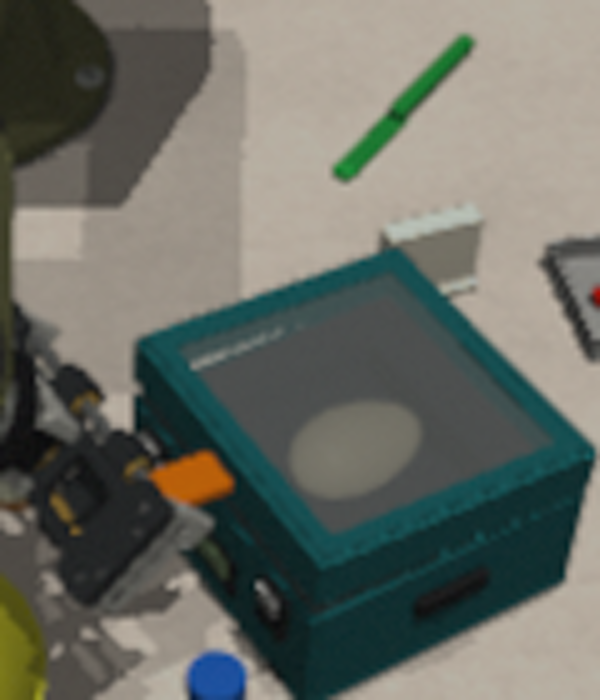

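```bash
python3 -m jog '[1.2,1.2,0,0,0,0, 2.4,2.4,0,0,0,0, 3.4,3.5,0,0,0,0, 4.4,4.6,0,0,0,0, 4.4,4.6,0,0,0,0]'; python3 -m jog '[0.7,0.8,0,0,0,0, 1.4,1.7,0,0,0,0, 2,2.4,0,0,0,0, 2,2.4,0,0,0,0]'
```

```text
clock: 28.62
eef_pos: [531.8, -129.0, 74.9]
eef_rot: [-1.57, 0.696, -1.622]
wrist_force: [0.2, -10.1, -1.1]
finger_gap: 29.9
clock: 28.95
eef_pos: [531.8, -129.1, 71.9]
eef_rot: [-1.57, 0.695, -1.622]
wrist_force: [0.6, -10.7, -0.7]
finger_gap: 29.7
```

```bash
python3 -m jog '[0.7,0.8,0,0,0,0, 1.3,1.5,0,0,0,0, 1.3,1.5,0,0,0,0]'; python3 -m jog '[0.7,0.8,0,0,0,0, 1.3,1.5,0,0,0,0, 1.3,1.5,0,0,0,0]'; python3 -c "
from h import *
S=manip.camera('scene');big(S,'s29',280,110,400,250,5);W=manip.camera('wrist');big(W,'w29',180,100,460,320,2)"
```

```text
clock: 29.2
eef_pos: [531.8, -129.2, 69.9]
eef_rot: [-1.57, 0.695, -1.622]
wrist_force: [-0.7, -11.4, -1.1]
finger_gap: 30.1
clock: 29.45
eef_pos: [531.8, -129.3, 67.9]
eef_rot: [-1.57, 0.695, -1.622]
wrist_force: [0.4, -10.3, -1.6]
finger_gap: 29.8
```

View pics/s29.png

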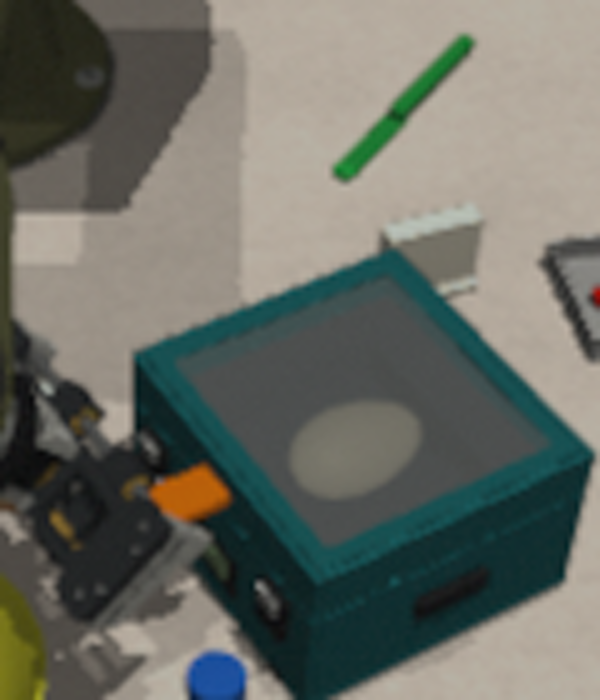

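View pics/w29.png

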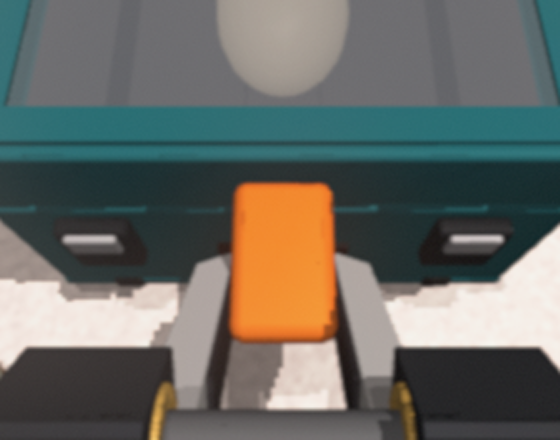

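```bash
python3 -m jog '[0.7,0.8,0,0,0,0, 1.3,1.5,0,0,0,0, 1.3,1.5,0,0,0,0]'; python3 -m jog '[0.7,0.8,0,0,0,0, 1.3,1.5,0,0,0,0, 1.3,1.5,0,0,0,0]'; python3 -c "
from h import *
S=manip.camera('scene');big(S,'s30',300,150,400,250,7)
import cv2
T=manip.camera('wrist');big(T,'w30',180,100,460,320,2)"
```

```text
clock: 29.8
eef_pos: [531.8, -129.3, 65.9]
eef_rot: [-1.57, 0.695, -1.622]
wrist_force: [-0.2, -11.7, -1.2]
finger_gap: 29.7
clock: 30.05
eef_pos: [531.8, -129.3, 65.4]
eef_rot: [-1.569, 0.696, -1.62]
wrist_force: [-5.8, -11.7, 12.9]
finger_gap: 29.8
```

View pics/s30.png

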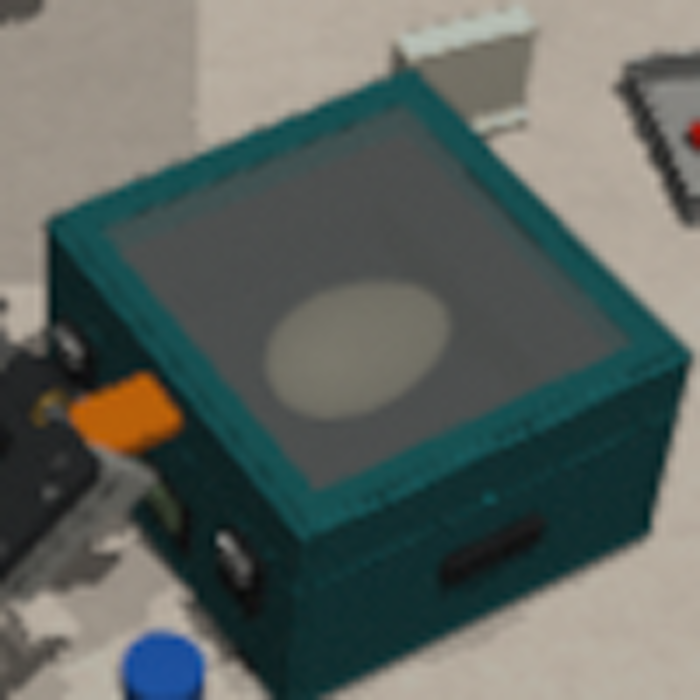

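View pics/w30.png

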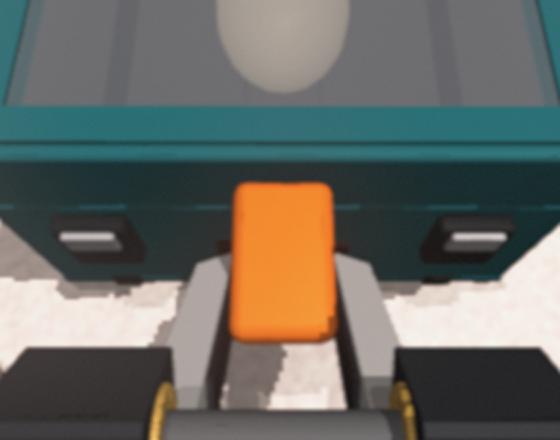

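```bash
python3 -m jog '[0.3,0.4,0,0,0,0, 0.6,0.7,0,0,0,0, 0.6,0.7,0,0,0,0]'; python3 -m jog '[0,0,0,0,0,0, 0,0,0,0,0,0, 0,0,0,0,0,0, 0,0,0,0,0,0]' 50; python3 -m jog '[0,-4,0,0,0,0, 0,-15,0,0,0,0, 0,-32,0,0,0,0, 0,-55,0,0,0,0, 0,-85,0,0,0,0, 0,-115,0,0,0,0, 0,-145,0,0,0,0, 0,-165,0,0,0,0, 0,-180,0,0,0,0, 0,-180,0,0,0,0]'
python3 - <<'E'
from h import *
W=manip.camera('wrist');save(W,'w31');S=manip.camera('scene');save(S,'s31');T=manip.camera('top');save(T,'t31');big(S,'s31c',290,140,400,250,6)
for th in (0,.03,.06): print(th,[np.round(proj(S,lidpt(th,r,h,v)),1).tolist() for r,h,v in((190,33,100),(190,33,-100),(236,20,15),(190,0,100))],[np.round(proj(W,lidpt(th,r,h,v)),1).tolist() for r,h,v in((190,33,100),(190,33,-100),(236,20,15))])
E
```

```text
clock: 30.4
eef_pos: [531.9, -129.3, 65.3]
eef_rot: [-1.568, 0.697, -1.62]
wrist_force: [-9.3, -11.1, 21.5]
finger_gap: 29.5
clock: 30.73
eef_pos: [531.7, -127.7, 63.5]
eef_rot: [-1.571, 0.698, -1.621]
wrist_force: [0.7, -0.1, 0.3]
finger_gap: 49.5
clock: 31.57
eef_pos: [526.1, -245.9, 204.8]
eef_rot: [-1.566, 0.694, -1.62]
wrist_force: [0.3, -0.3, 0.3]
finger_gap: 50.1
0 [[342.3, 226.4], [304.9, 180.1], [311.2, 215.0], [341.5, 233.9]] [[407.1, 148.7], [234.4, 148.7], [334.1, 189.3]]
0.03 [[342.7, 224.9], [305.2, 178.6], [311.4, 213.2], [341.7, 232.7]] [[408.4, 145.1], [233.1, 145.0], [334.4, 185.9]]
0.06 [[343.3, 223.4], [305.6, 177.1], [311.7, 211.4], [341.9, 231.3]] [[409.6, 141.3], [231.9, 141.2], [334.6, 182.2]]
```

View pics/s31c.png

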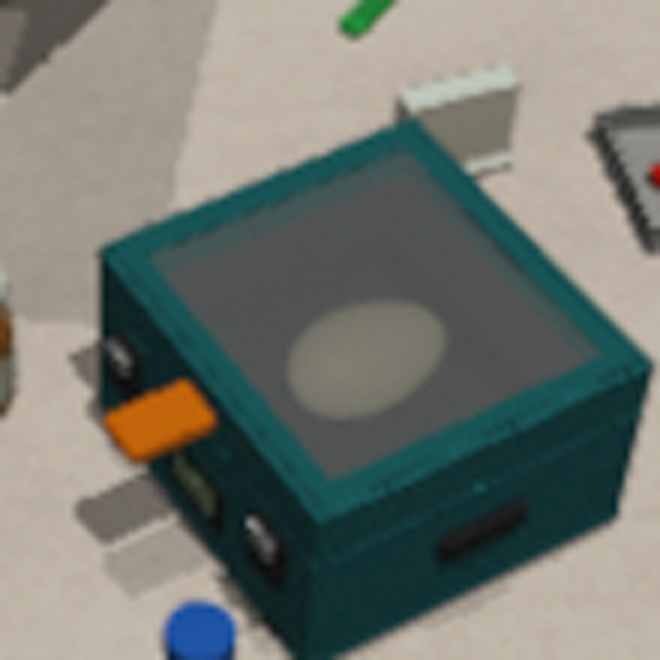

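View pics/w31.png

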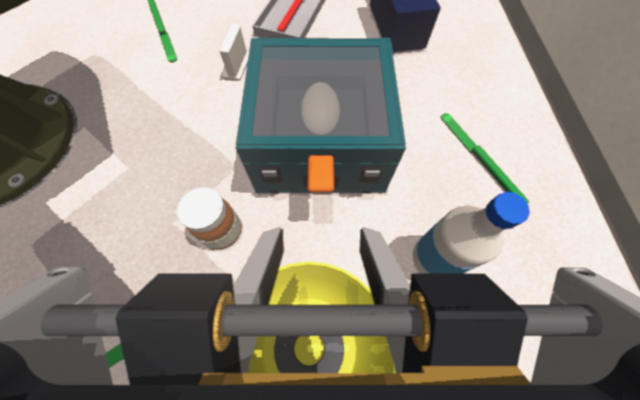

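View pics/s31.png

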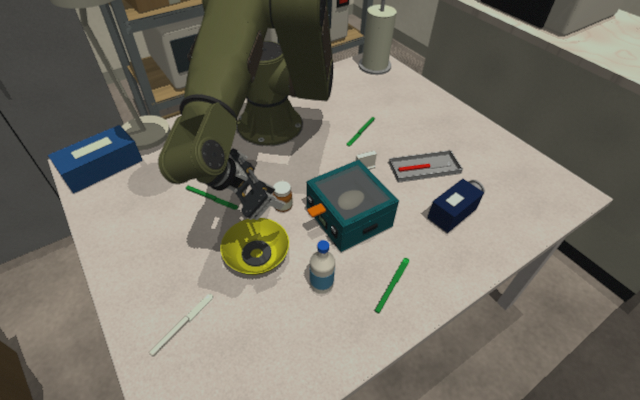

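```bash
python3 -c "
from h import *
s=manip.read_state();print(s['clock'],s['wrist_force']);print(manip.sign_off())"
```

```text
31.7167 [ 0.82656474 -0.56265554 -0.07643331]
the job is handed in; nothing more can be done
None
```

The job is done and handed in at 31.7 s. The red spatula lies flat in the steel tray, the egg lies lengthwise in the foam nest, and the lid is shut.

**Last checks:**
- **Lid:** the shut lid's front edge appears at image row about 149, against 148.7 predicted for fully closed. It took about 21 N of downward press at the end, just before I let go.
- **Egg:** the last pictures show it centred under the clear top. It was gripped at 25 N and touched down at about 5 N.
- **Everything else:** the bowl, tray, jar and bottle look to be where they stood. The wrist force at the end was about 0 and the gripper is clear of everything.

**What disagreed or went wrong:**
- **Fingertips:** they are about 36 mm shorter of the reported TCP than stated. The first spatula grasp closed above the handle because of this. Feeling for the foam then pressed on it with 34 N; I corrected for the offset from then on.
- **Lid travel:** the lid needed about 7 mm more travel at the handle than I had computed. I lowered it in small steps until it made contact.
- **Position estimates:** the fixed cameras and the wrist camera differed by up to about 10 mm for the tray and carrier. I used the wrist measurements, which matched the given sizes better.

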